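# Load and programme a four-channel block heater

### The arm

A 6-joint arm with a two-finger parallel gripper is mounted at the origin on a cart in front of the work surface, level with it; the furniture and walls round the work are solid. World frame = base frame: x ahead of the robot, y to its left, z up, the work surface at z = 0. Lengths are in m, angles in rad, forces in N, time in s.
With the tool pointing down it reaches from about 0.375 to 0.975 m from the base axis. Payload 3.8 kg.
Tool frame: the origin (TCP) lies at the very end of the fingers, on their centre line; the grasp point (between the pads) lies 19 mm behind it; z points along the fingers, y is the line along which they close (so a half turn about z gives the same grasp; the last joint's range is limited). The gripper opens to 85 mm and grips with 20 to 120 N. Pads are 22 mm wide; open, the fingers measure 114 mm over their backs; the gripper's body (76 mm by 85 mm) begins 54 mm behind the grasp point. The pads swing forward as they close: fully open they stand 13 mm farther back than shut.
Start: joints at [-1.315, 0.264, 1.604, -0, 1.274, -0.037], TCP at [0.195, -0.646, 0.202] pointing down, gripper open.
Joint ranges: [-2.63, 2.63], [-0.94, 2.18], [0.31, 2.57], [-1.31, 4.45], [0, 2.66], [-2.55, 2.55]. Speed limits (rad/s): [2.57, 2.57, 3.14, 3.14, 3.14, 3.14].

### API

Orientations are given as a rotation vector (axis times angle).
In Python, from station import read_state, viewer, job_done gives the robot as it stands.
- The arm moves only by the tool apply_moves, never from a script. Its argument "deltas" is one flat list of numbers, 7 for each row, row after row: the shift along the tool's x, y, z in m, then the turn, a rotation vector about the tool's x, y, z in degrees, then the finger opening in m, from 0 to 0.0854. A call has 1 to 8 rows; each row shifts and turns the commanded pose from where the row before left it, along the tool's axes as they then stand; what a row does not reach is not made up. A row lasts 1/10 s, in which the tool goes at most 50 mm and 8.59 degrees, less where a joint would pass 70% of its speed; a pose out of reach is approached as far as the arm can. A call with a gripper value outside its range is refused whole. The fingers move at their own pace and stop on an object; "squeeze" is the grip in N (left out, the last holds). Time passes only in rows, so rows that do not move let the fingers close. It gives the time, the measured TCP pose, the force, the opening and the grip force at its end, in the units of the state.
- read_state(): the state, without advancing time (a new reading comes with each control period).
- viewer.grab_frame(name): name is "scene" or "top" or "wrist"; returns a dict with "color" (400x640x3 uint8, red, green, blue), "depth" (400x640 float32, m along the optical axis (not along the pixel's ray), 0 where there is no reading), "K" (3x3 intrinsics, pixels), "R" (3x3) and "t" (3): a world point X has camera coordinates R X + t; the wrist camera has in their place "mount" (4x4, takes a point from camera to tool coordinates, whose origin is the TCP and whose axes are the flange's). Camera axes: x right, y down, z forward; pixel columns grow to the right and rows downward; lengths in m; the calibration is good to about 2 mm. A picture is of the moment at which its call begins: read the wrist's pose just before it.
- job_done(): hands the job in; it is judged then, once.
The state is a dict: "t": time; "qpos": joint angles; "joint_velocities": joint speeds; "joint_torque": joint torques, N m; "tool_pos": TCP position; "orientation": TCP orientation; "ft_force": force on the tool from outside, world axes, zero at the start; "wrist_torque": the same for the moment, N m; "grip_width": finger opening in m; "grasp_force": force on a finger pad.
Only numpy, scipy, OpenCV 4.12 (cv2) and the standard library are available. Lean on these libraries where they do the work, as an engineer would, in place of code of your own. Each camera call takes 0.05 s, during which the arm holds its last target. There are 200 camera calls.

### The job

Switch the block heater on with its red power key, drop the spent white-capped tube that is still in the block into the clear discard tub to the right of the heater, and set every coloured-capped sample tube on the bench upright and fully down into the well whose ring matches its cap. Then press, from left to right and one at a time, the channel key in front of each loaded well (the heater logs samples in that order; leave the keys of empty wells alone), and finally the green start key. Press every key right down for a moment and let it come up again, and leave the red-capped jar and the other things where they are.

Things in the scene. Friction and masses are not known exactly. Their poses are not given: they have to be found in the camera images.
- heater: four-channel block heater, white, loose on rubber feet, 3.5 kg, 185 (x) x 280 (y) x 66 mm; origin in the centre of its underside, x to its rear, y to its left, z up. In front (-x) a dark deck, top at 46 mm, with six keys in a row along y at x = -58 mm; behind it an aluminium block, top at 66 mm, with four wells in a row at x = +36 mm, each straight behind the channel key of its colour
- tube_orange: 50 ml sample tube with a orange-coloured screw cap (may be absent), standing on the table at the start, about 50 g. Body 28 mm across, cap 36 mm across from 87 to 107 mm above the foot; origin in the centre of the foot, z up the tube
- tube_blue: 50 ml sample tube with a blue-coloured screw cap (may be absent), standing on the table at the start, about 50 g. Body 28 mm across, cap 36 mm across from 87 to 107 mm above the foot; origin in the centre of the foot, z up the tube
- tube_yellow: 50 ml sample tube with a yellow-coloured screw cap (may be absent), standing on the table at the start, about 50 g. Body 28 mm across, cap 36 mm across from 87 to 107 mm above the foot; origin in the centre of the foot, z up the tube
- tube_violet: 50 ml sample tube with a violet-coloured screw cap (may be absent), standing on the table at the start, about 50 g. Body 28 mm across, cap 36 mm across from 87 to 107 mm above the foot; origin in the centre of the foot, z up the tube
- well_orange (a point): centre of the floor of the well with the orange ring: a round hole 30 mm across (2 mm wider than the tube), 46 mm deep, chamfered 2 mm, floor 20 mm and mouth 66 mm above the table, at y = +72 mm in the heater's frame; wells are 48 mm apart along y, so set tubes down with the fingers closing along the heater's x
- well_blue (a point): centre of the floor of the well with the blue ring: a round hole 30 mm across (2 mm wider than the tube), 46 mm deep, chamfered 2 mm, floor 20 mm and mouth 66 mm above the table, at y = +24 mm in the heater's frame; wells are 48 mm apart along y, so set tubes down with the fingers closing along the heater's x
- well_yellow (a point): centre of the floor of the well with the yellow ring: a round hole 30 mm across (2 mm wider than the tube), 46 mm deep, chamfered 2 mm, floor 20 mm and mouth 66 mm above the table, at y = -24 mm in the heater's frame; wells are 48 mm apart along y, so set tubes down with the fingers closing along the heater's x
- well_violet (a point): centre of the floor of the well with the violet ring: a round hole 30 mm across (2 mm wider than the tube), 46 mm deep, chamfered 2 mm, floor 20 mm and mouth 66 mm above the table, at y = -72 mm in the heater's frame; wells are 48 mm apart along y, so set tubes down with the fingers closing along the heater's x
- power_key_top (a point): red power key at the left end of the row (y = +118 mm in the heater's frame), white ring symbol; its key cap is round, 21 mm across, top 55 mm above the table and 9 mm above the deck round it; the point is the centre of the top
- orange_key_top (a point): grey channel key with a dot of orange, in front of the orange well (y = +72 mm in the heater's frame); its key cap is round, 21 mm across, top 55 mm above the table and 9 mm above the deck round it; the point is the centre of the top
- blue_key_top (a point): grey channel key with a dot of blue, in front of the blue well (y = +24 mm in the heater's frame); its key cap is round, 21 mm across, top 55 mm above the table and 9 mm above the deck round it; the point is the centre of the top
- yellow_key_top (a point): grey channel key with a dot of yellow, in front of the yellow well (y = -24 mm in the heater's frame); its key cap is round, 21 mm across, top 55 mm above the table and 9 mm above the deck round it; the point is the centre of the top
- violet_key_top (a point): grey channel key with a dot of violet, in front of the violet well (y = -72 mm in the heater's frame); its key cap is round, 21 mm across, top 55 mm above the table and 9 mm above the deck round it; the point is the centre of the top
- start_key_top (a point): green start key at the right end of the row (y = -118 mm in the heater's frame), white triangle symbol; its key cap is round, 21 mm across, top 55 mm above the table and 9 mm above the deck round it; the point is the centre of the top
- power_key (a joint): travel of the power key straight down: 0 up, 0.005 m fully down; spring return, about 1.4 N to start and 3.6 N fully down; it counts as pressed beyond 0.003 m held for 0.1 s
- orange_key (a joint): travel of the orange key straight down: 0 up, 0.005 m fully down; spring return, about 1.4 N to start and 3.6 N fully down; it counts as pressed beyond 0.003 m held for 0.1 s
- blue_key (a joint): travel of the blue key straight down: 0 up, 0.005 m fully down; spring return, about 1.4 N to start and 3.6 N fully down; it counts as pressed beyond 0.003 m held for 0.1 s
- yellow_key (a joint): travel of the yellow key straight down: 0 up, 0.005 m fully down; spring return, about 1.4 N to start and 3.6 N fully down; it counts as pressed beyond 0.003 m held for 0.1 s
- violet_key (a joint): travel of the violet key straight down: 0 up, 0.005 m fully down; spring return, about 1.4 N to start and 3.6 N fully down; it counts as pressed beyond 0.003 m held for 0.1 s
- start_key (a joint): travel of the start key straight down: 0 up, 0.005 m fully down; spring return, about 1.4 N to start and 3.6 N fully down; it counts as pressed beyond 0.003 m held for 0.1 s
- tube_spent: spent tube left in the yellow well from the last run, same size and shape as the samples but with a white cap; origin in the centre of the foot, z up the tube
- tub: clear open loose discard tub to the right of the heater, 0.3 kg, 122 x 154 mm over the rim, 83 mm high, inside at least 108 (x) x 140 mm (y), floor 3 mm above the table; origin under its centre, walls along its x and y
- jar: bystander: small cream jar with a red cap, 43 mm across, 43 mm high, origin under its centre

How it is judged:
By the outcome, as a careful person would: the job done as asked, in the order asked, and still so for the second after the job is handed in, with the robot touching nothing.
Of tube_orange, tube_blue, tube_yellow, tube_violet only 2 to 4 are there at a start; the rules pass over those that are not, and their reading is None.
At some moment in a run one of heater, tub may be knocked a few centimetres aside while the robot is not near it.
It also fails if it takes over 210 s, if anything falls off the work surface, if the arm or the gripper's body presses on something with over 40 N, if the wrist force passes 120 N, or if a joint passes its speed limit or range.

## Working session

There is one attempt and no reset: what is moved stays moved. The work goes in short steps, Python scripts to look and compute and a tool call to move; the robot and the scene stay as the last step left them, time stands still between calls to the robot, and variables do not carry over. Pictures are saved under pics/ and viewed, at most 14 in all, crops included, and the job is handed in when it is done.

Besides the shell and the picture viewer there is one more tool, called after "Request:" by a JSON object that holds its "op" and its "data", one argument or row to a line. apply_moves: Moves the arm, as the interface text tells. Its arguments: {"type":"object","properties":{"deltas":{"type":"array"},"squeeze":{"type":"number"}},"required":["deltas"]}

```bash
mkdir -p pics
cat > h.py <<'E'
import numpy as np,cv2
from station import read_state,viewer,job_done
from scipy.spatial.transform import Rotation as Ro
def grab(n):
    s=read_state();f=viewer.grab_frame(n)
    if n=="wrist":
        T=np.eye(4);T[:3,:3]=Ro.from_rotvec(s["orientation"]).as_matrix();T[:3,3]=s["tool_pos"]
        M=T@np.array(f["mount"]);f["R"]=M[:3,:3].T;f["t"]=-M[:3,:3].T@M[:3,3]
    return f
def ray(f,u,v,z):
    R=np.array(f["R"]);c=-R.T@np.array(f["t"]);d=R.T@np.linalg.inv(f["K"])@np.array([u,v,1.])
    return c+d*(z-c[2])/d[2]
def cloud(f):
    h,w=f["depth"].shape;u,v=np.meshgrid(np.arange(w),np.arange(h));d=f["depth"]
    P=np.stack([u*d,v*d,d],-1)@np.linalg.inv(f["K"]).T
    return (P-np.array(f["t"]))@np.array(f["R"])
def save(f,n): cv2.imwrite("pics/"+n,f["color"][...,::-1])
def st():
    s=read_state();print({k:np.round(s[k],4).tolist() for k in["t","tool_pos","orientation","ft_force","grip_width","grasp_force","qpos"]})
E
python3 - <<'E'
from h import *
st()
for n in["scene","top"]:
    f=grab(n);save(f,n+"0.png");print(n,np.round(-np.array(f["R"]).T@f["t"],3),np.round(f["R"],2).tolist(),f["K"][0][0])
E
```

```text
{'t': 0.0, 'tool_pos': [0.1946, -0.6455, 0.2004], 'orientation': [-3.1057, -0.458, 0.0005], 'ft_force': [-0.9787, -0.4342, -0.3162], 'grip_width': 0.0857, 'grasp_force': 0.0, 'qpos': [-1.3149, 0.2648, 1.6054, -0.0, 1.2737, -0.0369]}
scene [-0.065  0.674  0.888] [[-0.77, -0.64, 0.02], [-0.44, 0.5, -0.74], [0.47, -0.58, -0.67]] 467.80112414308314
top [ 0.323 -0.03   1.274] [[-0.03, -1.0, -0.01], [-0.99, 0.03, -0.15], [0.15, 0.0, -0.99]] 362.6371879298075
```

View pics/top0.png

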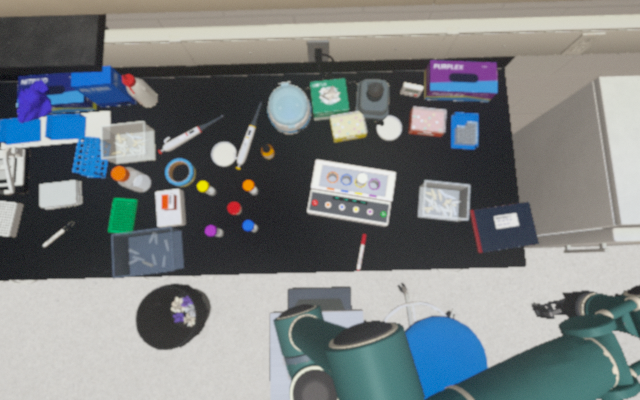

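View pics/scene0.png

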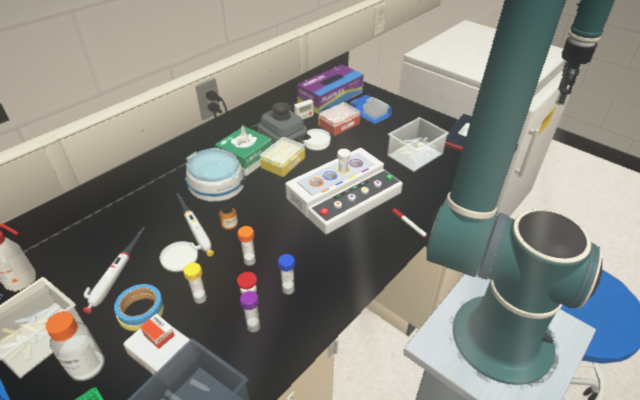

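The top view shows all four tubes: orange (248,186), blue (249,226), yellow (204,187) and violet (211,230). The jar is at (234,208). The heater is near (350,192) with the red key at (312,205) and the green key at (384,213), the white cap is at (362,178) and the tub is at (444,200).

```bash
cat >> h.py <<'E'
def blobs(f,roi,lo,hi,smin=110,vmin=70,amin=4):
    u0,v0,u1,v1=roi;hsv=cv2.cvtColor(f["color"],cv2.COLOR_RGB2HSV)[v0:v1,u0:u1].astype(int)
    H=hsv[...,0];h=(H>=lo)&(H<=hi) if lo<=hi else (H>=lo)|(H<=hi)
    m=(h&(hsv[...,1]>smin)&(hsv[...,2]>vmin)).astype(np.uint8)
    n,_,s,c=cv2.connectedComponentsWithStats(m)
    return [(c[i]+[u0,v0],s[i,4],s[i,:4]+[u0,v0,0,0]) for i in np.argsort(-s[:,4]) if i and s[i,4]>=amin]
E
python3 - <<'E'
from h import *
def full(n,rois):
    f=grab(n);C=cloud(f)
    for nm,(roi,lo,hi,z) in rois.items():
        b=blobs(f,roi,lo,hi)
        for c,a,bb in b[:1]:
            u,v=c.round().astype(int)
            print(n,nm,c.round(1),a,bb,"ray",ray(f,*c,z).round(4),"depthpt",C[v,u].round(4))
full("top",dict(orange=((236,172,262,198),5,16,.1),blue=((238,215,262,240),100,125,.1),yellow=((192,175,220,197),20,35,.1),violet=((198,220,226,242),130,160,.1),jar=((224,198,246,218),170,4,.043),red=((305,195,320,214),170,6,.055),green=((376,204,392,222),45,85,.055)))
full("scene",dict(orange=((230,220,262,240),3,16,.1),blue=((272,248,302,270),100,125,.1),yellow=((180,258,206,280),20,35,.1),violet=((238,288,262,308),130,160,.1),jar=((234,268,262,288),170,4,.043),red=((314,200,334,220),170,6,.055),green=((380,170,402,190),45,85,.055)))
f=grab("top");C=cloud(f)
for nm,(u0,v0,u1,v1),zl,zh in [("tub",(410,170,480,230),.07,.1),("white",(350,165,375,190),.115,.14),("tubeall",(410,170,480,230),.02,.1)]:
    P=C[v0:v1,u0:u1].reshape(-1,3);P=P[(P[:,2]>zl)&(P[:,2]<zh)]
    print(nm,len(P),P.mean(0).round(4),P.min(0).round(4),P.max(0).round(4),[np.round(x,3) for x in cv2.minAreaRect(P[:,:2].astype(np.float32))])
for nm in["top","scene"]:
    f=grab(nm);u0,v0,u1,v1=(300,150,400,230) if nm=="top" else (270,130,420,240);cv2.imwrite(f"pics/z{nm}.png",cv2.resize(f["color"][v0:v1,u0:u1,::-1],None,fx=5,fy=5,interpolation=cv2.INTER_CUBIC))
E
```

```text
top orange [247.7 184.4] 45 [242 179  13  13] ray [0.5744 0.2134 0.1   ] depthpt [0.5749 0.2116 0.1037]
top blue [247.4 224.9] 137 [241 219  14  14] ray [0.44   0.2135 0.1   ] depthpt [0.439  0.2133 0.1077]
top yellow [202.2 185.7] 144 [196 180  14  13] ray [0.574  0.3641 0.1   ] depthpt [0.5724 0.3636 0.1031]
top violet [210.  230.1] 133 [204 224  13  13] ray [0.4261 0.3349 0.1   ] depthpt [0.4259 0.3327 0.1074]
top jar [233.2 207.5] 174 [226 201  15  15] ray [0.507  0.2746 0.043 ] depthpt [0.5053 0.2752 0.0429]
top red [314.4 202.4] 33 [312 200   6   6] ray [ 0.5154 -0.005   0.055 ] depthpt [ 0.5166 -0.0036  0.0564]
top green [382.8 213.9] 18 [380 211   6   6] ray [ 0.4699 -0.2353  0.055 ] depthpt [ 0.4695 -0.2359  0.056 ]
scene orange [245.4 232.7] 224 [237 225  18  15] ray [0.5721 0.2126 0.1   ] depthpt [0.5673 0.2175 0.106 ]
scene blue [286.1 261.7] 239 [278 254  17  16] ray [0.4386 0.2138 0.1   ] depthpt [0.4356 0.2169 0.1041]
scene yellow [192.5 271.2] 270 [183 263  20  17] ray [0.5709 0.3644 0.1   ] depthpt [0.5641 0.3666 0.1079]
scene violet [248.7 299.4] 247 [240 292  18  1
[... 162 characters left out ...]
7]
scene red [323.6 211.3] 47 [320 208   8   8] ray [5.145e-01 5.000e-04 5.500e-02] depthpt [ 0.5151 -0.0018  0.0539]
scene green [389.5 177.9] 10 [386 177   7   3] ray [ 0.4651 -0.2272  0.055 ] depthpt [ 0.464  -0.2282  0.0546]
tub 418 [ 0.5123 -0.4488  0.0814] [ 0.4425 -0.5242  0.0703] [ 0.5775 -0.3595  0.0888] [array([ 0.51 , -0.441]), array([0.155, 0.122]), np.float64(82.242)]
white 100 [ 0.5805 -0.1599  0.1265] [ 0.5641 -0.1784  0.1151] [ 0.5971 -0.1428  0.132 ] [array([ 0.581, -0.161]), array([0.034, 0.033]), np.float64(44.844)]
tubeall 1267 [ 0.5126 -0.4474  0.0538] [ 0.4425 -0.5242  0.02  ] [ 0.5775 -0.3595  0.0888] [array([ 0.51 , -0.441]), array([0.155, 0.122]), np.float64(82.242)]
```

View pics/ztop.png

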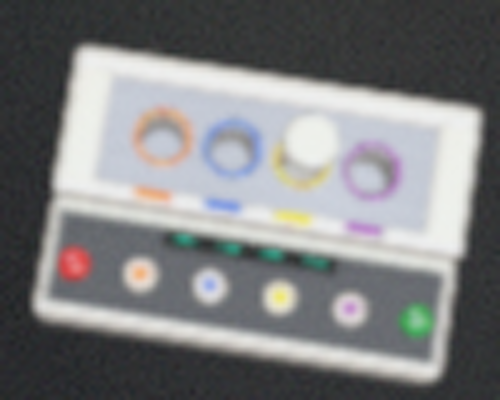

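```bash
cat >> h.py <<'E'
def plan(p,ydir,n,g):
    """rows from the present pose to TCP p, tool z down, tool y along ydir (world xy)"""
    s=read_state();R=Ro.from_rotvec(s["orientation"]);y=np.array([*ydir,0.])/np.hypot(*ydir);z=np.array([0,0,-1.])
    w=(R.inv()*Ro.from_matrix(np.stack([np.cross(y,z),y,z],1))).as_rotvec();st=Ro.from_rotvec(w/n)
    d=np.array(p)-s["tool_pos"];print("turn",np.degrees(w).round(1),"d",d.round(3))
    for k in range(n):
        v=R.inv().apply(d/n);print([*v.round(3).tolist(),*np.degrees(w/n).round(1).tolist(),g]);R=R*st
def HX(yaw): return np.array([np.cos(yaw),np.sin(yaw)])
def H(o,yaw,x,y): return np.array(o)+x*HX(yaw)+y*np.array([-np.sin(yaw),np.cos(yaw)])
E
python3 - <<'E'
from h import *
plan((.505,-.003,.2),(.981,-.194),16,0)
E
```

```text
turn [ -0.  -0. -62.] d [ 0.31   0.643 -0.001]
[0.03, -0.033, 0.0, -0.0, -0.0, -3.9, 0]
[0.032, -0.031, 0.0, -0.0, -0.0, -3.9, 0]
[0.034, -0.029, 0.0, -0.0, -0.0, -3.9, 0]
[0.036, -0.026, 0.0, -0.0, -0.0, -3.9, 0]
[0.038, -0.024, 0.0, -0.0, -0.0, -3.9, 0]
[0.039, -0.021, 0.0, -0.0, -0.0, -3.9, 0]
[0.041, -0.018, 0.0, -0.0, -0.0, -3.9, 0]
[0.042, -0.016, 0.0, -0.0, -0.0, -3.9, 0]
[0.043, -0.013, 0.0, -0.0, -0.0, -3.9, 0]
[0.044, -0.01, 0.0, -0.0, -0.0, -3.9, 0]
[0.044, -0.007, 0.0, -0.0, -0.0, -3.9, 0]
[0.044, -0.004, 0.0, -0.0, -0.0, -3.9, 0]
[0.045, -0.001, 0.0, -0.0, -0.0, -3.9, 0]
[0.045, 0.002, 0.0, -0.0, -0.0, -3.9, 0]
[0.044, 0.005, 0.0, -0.0, -0.0, -3.9, 0]
[0.044, 0.008, 0.0, -0.0, -0.0, -3.9, 0]
```

Request:
{"op": "apply_moves", "data": {
  "deltas": [0.03,-0.033,0,0,0,-3.9,0,0.032,-0.031,0,0,0,-3.9,0,0.034,-0.029,0,0,0,-3.9,0,0.036,-0.026,0,0,0,-3.9,0,0.038,-0.024,0,0,0,-3.9,0,0.039,-0.021,0,0,0,-3.9,0,0.041,-0.018,0,0,0,-3.9,0,0.042,-0.016,0,0,0,-3.9,0]
}}

```text
t: 1.15
tool_pos: [0.3487, -0.3221, 0.2021]
orientation: [2.868, 1.28, 0.001]
ft_force: [1.0, 0.6, 0.5]
grip_width: 0.0001
grasp_force: 0.0
```

Request:
{"op": "apply_moves", "data": {
  "deltas": [0.043,-0.013,0,0,0,-3.9,0,0.044,-0.01,0,0,0,-3.9,0,0.044,-0.007,0,0,0,-3.9,0,0.044,-0.004,0,0,0,-3.9,0,0.045,-0.001,0,0,0,-3.9,0,0.045,0.002,0,0,0,-3.9,0,0.044,0.005,0,0,0,-3.9,0,0.044,0.008,0,0,0,-3.9,0]
}}

```text
t: 1.95
tool_pos: [0.5008, 0.0021, 0.2022]
orientation: [2.417, 2.005, 0.001]
ft_force: [0.6, 0.2, 0.2]
grip_width: -0.0005
grasp_force: 0.0
```

Run:
```python
from h import *
st();f=grab("wrist");save(f,"w1.png")
```

```text
{'t': 1.95, 'tool_pos': [0.5008, 0.0021, 0.2022], 'orientation': [2.4174, 2.0052, 0.001], 'ft_force': [0.5831, 0.1982, 0.241], 'grip_width': -0.0005, 'grasp_force': 0.0, 'qpos': [-0.0454, -0.0703, 1.968, -0.0002, 1.2428, 0.1405]}
```

View pics/w1.png

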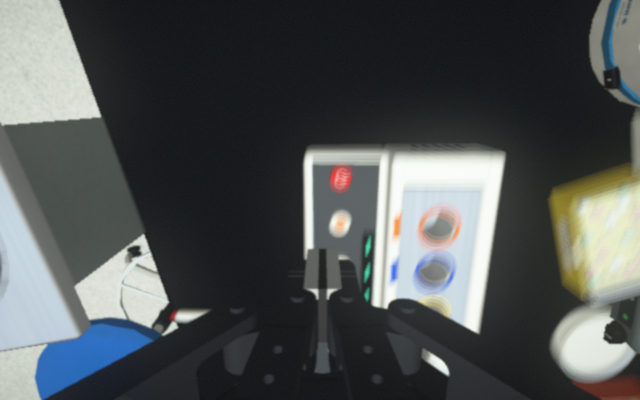

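The wrist view shows the red power key at (340,178), the orange key at (340,222), the orange well at (438,226) and the blue well at (434,271). The fingertips are around (322,260).

Run:
```python
from h import *
f=grab("wrist");C=cloud(f)
for nm,roi,lo,hi,z in[("red",(310,150,375,205),170,8,.055),("odot",(320,205,360,240),5,22,.055),("oring",(405,190,480,250),3,20,.066),("bring",(405,240,475,300),100,125,.066)]:
    b=blobs(f,roi,lo,hi,60)[0];u,v=b[0].round().astype(int);x,y,w,h=b[2]
    print(nm,b[0].round(1),b[1:],ray(f,*b[0],z).round(4),"boxc",ray(f,x+w/2-.5,y+h/2-.5,z).round(4),C[v,u].round(4))
plan((.515,-.003,.2),(.981,-.194),1,0)
st()
```

```text
red [337.3 189.8] (np.int32(405), array([326, 179,  23,  23])) [ 0.5157 -0.004   0.055 ] boxc [ 0.5154 -0.0042  0.055 ] [ 0.5154 -0.004   0.0556]
odot [336.3 235.2] (np.int32(78), array([332, 231,  10,   9])) [ 0.5068 -0.0499  0.055 ] boxc [ 0.5071 -0.0498  0.055 ] [ 0.5066 -0.0494  0.0556]
oring [434.5 233.3] (np.int32(297), array([414, 222,  41,  28])) [ 0.6005 -0.0607  0.066 ] boxc [ 0.5998 -0.0629  0.066 ] [ 0.6104 -0.0775  0.0279]
bring [429.2 281.9] (np.int32(383), array([409, 267,  41,  33])) [ 0.5905 -0.1122  0.066 ] boxc [ 0.5902 -0.1133  0.066 ] [ 0.5962 -0.1274  0.0415]
turn [ 0.1 -0.1  0.7] d [ 0.013 -0.008 -0.002]
[-0.005, 0.014, 0.002, 0.1, -0.1, 0.7, 0]
{'t': 2.05, 'tool_pos': [0.502, 0.0048, 0.2021], 'orientation': [-2.414, -2.0097, -0.0039], 'ft_force': [0.7382, -0.4688, 1.267], 'grip_width': 0.0, 'grasp_force': 0.0, 'qpos': [-0.0417, -0.0684, 1.9663, 0.0022, 1.2421, 0.1399]}
```

Request:
{"op": "apply_moves", "data": {
  "deltas": [-0.006,0.015,0.03,0,0,0.7,0,0,0,0.05,0,0,0,0,0,0,0.04,0,0,0,0,0,0,0.02,0,0,0,0,0,0,0.006,0,0,0,0,0,0,0.005,0,0,0,0,0,0,0.0,0,0,0,0,0,0,0,0,0,0,0]
}}

```text
t: 2.85
tool_pos: [0.5153, -0.0087, 0.0525]
orientation: [2.432, 1.986, 0.004]
ft_force: [0.6, 0.6, 0.3]
grip_width: 0.0001
grasp_force: 0.0
```

Run:
```python
from h import *
st()
```

```text
{'t': 2.85, 'tool_pos': [0.5153, -0.0087, 0.0525], 'orientation': [2.4319, 1.9855, 0.0035], 'ft_force': [0.588, 0.5625, 0.2985], 'grip_width': 0.0001, 'grasp_force': 0.0, 'qpos': [-0.0652, 0.1065, 2.0867, -0.0, 0.9453, 0.1362]}
```

Request:
{"op": "apply_moves", "data": {
  "deltas": [0.004,0,-0.004,0,0,0,0,0,0,0.004,0,0,0,0,0,0,0.002,0,0,0,0,0,0,0.001,0,0,0,0,0,0,0,0,0,0,0,0,0,0,0,0,0,0]
}}

```text
t: 3.45
tool_pos: [0.5145, -0.0045, 0.0476]
orientation: [-2.433, -1.987, 0.0]
ft_force: [0.8, 0.0, 0.7]
grip_width: -0.0001
grasp_force: 0.0
```

Run:
```python
from h import *
st();f=grab("wrist");cv2.imwrite("pics/w2.png",f["color"][100:400,200:500,::-1]);st()
f=grab("scene");cv2.imwrite("pics/s2.png",cv2.resize(f["color"][130:250,260:420,::-1],None,fx=4,fy=4))
```

```text
{'t': 3.45, 'tool_pos': [0.5145, -0.0045, 0.0476], 'orientation': [-2.433, -1.987, 0.0004], 'ft_force': [0.7668, 0.0202, 0.6817], 'grip_width': -0.0001, 'grasp_force': 0.0, 'qpos': [-0.0572, 0.1136, 2.0893, 0.0, 0.939, 0.1439]}
{'t': 3.5, 'tool_pos': [0.5145, -0.0045, 0.0477], 'orientation': [-2.4331, -1.9871, 0.0002], 'ft_force': [0.5432, 0.4569, 0.3681], 'grip_width': 0.0001, 'grasp_force': 0.0, 'qpos': [-0.0572, 0.1136, 2.0892, -0.0, 0.939, 0.1439]}
```

View pics/w2.png

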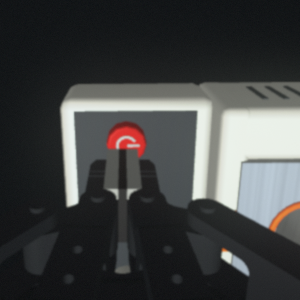

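The crop shows the fingertip over the lower half of the red key at about (126,150), and the key still looks up. I'll lower in small steps and watch the force.

Request:
{"op": "apply_moves", "data": {
  "deltas": [0,0,0.002,0,0,0,0,0,0,0.0,0,0,0,0,0,0,0,0,0,0,0]
}}

```text
t: 3.85
tool_pos: [0.5145, -0.0045, 0.0457]
orientation: [-2.433, -1.987, 0.0]
ft_force: [0.1, -0.3, 0.3]
grip_width: 0.0001
grasp_force: 0.0
```

Run:
```python
from h import *
f=grab("wrist");C=cloud(f)
print(C[225:265:4,326,:].round(3).tolist())
print("depth",f["depth"][225:300:5,326].round(3),np.array(f["mount"]).round(3).tolist())
b=blobs(f,(290,205,370,300),170,8,60)[0];print(b, ray(f,*b[0],.055))
```

```text
[[0.518, 0.006, 0.052], [0.518, 0.006, 0.056], [0.518, 0.003, 0.055], [0.517, 0.001, 0.056], [0.517, -0.001, 0.055], [0.516, -0.003, 0.055], [0.518, 0.005, 0.08], [0.518, 0.006, 0.084], [0.518, 0.005, 0.088], [0.518, 0.006, 0.092]]
depth [0.177 0.174 0.175 0.176 0.177 0.149 0.144 0.14  0.136 0.132 0.129 0.124
 0.121 0.118 0.118] [[-0.001, -0.957, -0.29, 0.073], [1.0, -0.0, -0.002, -0.0], [0.002, -0.29, 0.957, -0.172], [0.0, 0.0, 0.0, 1.0]]
(array([326.70464602, 237.98893805]), np.int32(904), array([306, 222,  41,  38])) [5.17448540e-01 2.42585274e-04 5.50000000e-02]
```

Run:
```python
from h import *
f=grab("wrist");C=cloud(f)
for v in range(236,300,6): print(v,[(u,*C[v,u].round(3).tolist()) for u in (306,316,322,332,342)])
```

```text
236 [(306, 0.506, -0.0, 0.046), (316, 0.512, 0.002, 0.054), (322, 0.515, 0.002, 0.055), (332, 0.52, 0.001, 0.055), (342, 0.525, -0.001, 0.053)]
242 [(306, 0.506, -0.003, 0.047), (316, 0.512, -0.001, 0.055), (322, 0.515, -0.002, 0.055), (332, 0.52, -0.003, 0.055), (342, 0.525, -0.004, 0.054)]
248 [(306, 0.505, -0.007, 0.047), (316, 0.514, 0.006, 0.078), (322, 0.516, 0.006, 0.079), (332, 0.521, 0.005, 0.078), (342, 0.524, -0.007, 0.054)]
254 [(306, 0.504, -0.01, 0.047), (316, 0.514, 0.007, 0.087), (322, 0.516, 0.006, 0.086), (332, 0.52, 0.005, 0.086), (342, 0.523, -0.01, 0.055)]
260 [(306, 0.509, 0.004, 0.084), (316, 0.514, 0.006, 0.091), (322, 0.516, 0.006, 0.091), (332, 0.52, 0.005, 0.091), (342, 0.524, 0.001, 0.084)]
266 [(306, 0.51, 0.007, 0.095), (316, 0.514, 0.007, 0.097), (322, 0.516, 0.006, 0.097), (332, 0.52, 0.005, 0.096), (342, 0.524, 0.001, 0.089)]
272 [(306, 0.51, 0.007, 0.1), (316, 0.514, 0.007, 0.102), (322, 0.516, 0.006, 0.102), (332, 0.52, 0.005, 0.101), (342, 0.523, 0.001, 0.094)]
278 [(306, 0.511, 0.008, 0.106), (316, 0.514, 0.006, 0.104), (322, 0.516, 0.006, 0.107), (332, 0.52, 0.005, 0.106), (342, 0.523, 0.001, 0.1)]
284 [(306, 0.511, 0.007, 0.11), (316, 0.514, 0.006, 0.11), (322, 0.516, 0.006, 0.11), (332, 0.52, 0.005, 0.11), (342, 0.523, 0.0, 0.103)]
290 [(306, 0.511, 0.008, 0.116), (316, 0.514, 0.006, 0.113), (322, 0.516, 0.005, 0.113), (332, 0.52, 0.005, 0.113), (342, 0.523, 0.006, 0.116)]
296 [(306, 0.512, 0.008, 0.12), (316, 0.515, 0.007, 0.119), (322, 0.529, 0.067, 0.218), (332, 0.52, 0.006, 0.119), (342, 0.523, 0.008, 0.122)]
```

View pics/s2.png

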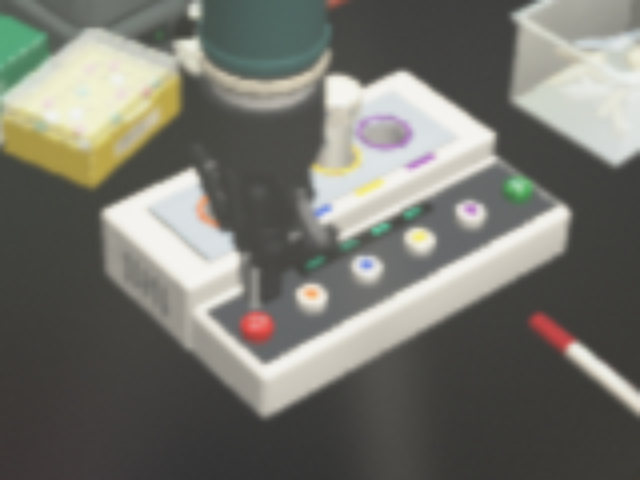

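Request:
{"op": "apply_moves", "data": {
  "deltas": [0,0,0.002,0,0,0,0,0,0,0.002,0,0,0,0,0,0,0,0,0,0,0,0,0,0,0,0,0,0]
}}

```text
t: 4.35
tool_pos: [0.5145, -0.0045, 0.0416]
orientation: [-2.433, -1.987, 0.0]
ft_force: [-0.6, 0.4, 0.1]
grip_width: -0.0001
grasp_force: 0.0
```

Request:
{"op": "apply_moves", "data": {
  "deltas": [0,0,0.002,0,0,0,0,0,0,0.002,0,0,0,0,0,0,0.002,0,0,0,0,0,0,0,0,0,0,0,0,0,0,0,0,0,0]
}}

```text
t: 4.85
tool_pos: [0.5145, -0.0045, 0.0357]
orientation: [-2.433, -1.987, 0.0]
ft_force: [0.2, 0.5, 0.3]
grip_width: 0.0
grasp_force: 0.0
```

```bash
cat >> h.py <<'E'
def tip():
    f=grab("wrist");C=cloud(f);s=read_state()
    for u in(316,320,326,330):
        d=f["depth"][180:320,u]; j=int(np.argmax((d>0.05)&(d<.158)));print(u,180+j,C[180+j-2:180+j+4,u].round(3).tolist())
E
python3 - <<'E'
from h import *
st();tip()
E
```

```text
{'t': 4.85, 'tool_pos': [0.5145, -0.0045, 0.0357], 'orientation': [-2.4331, -1.9871, 0.0003], 'ft_force': [0.2366, 0.4908, 0.2852], 'grip_width': 0.0, 'grasp_force': 0.0, 'qpos': [-0.0572, 0.1299, 2.0973, 0.0, 0.9147, 0.1439]}
316 248 [[0.512, 0.001, 0.055], [0.512, 0.001, 0.056], [0.513, 0.006, 0.068], [0.514, 0.007, 0.071], [0.514, 0.006, 0.071], [0.529, 0.067, 0.208]]
320 248 [[0.514, 0.001, 0.055], [0.514, 0.001, 0.056], [0.515, 0.006, 0.069], [0.515, 0.006, 0.07], [0.515, 0.006, 0.071], [0.515, 0.006, 0.073]]
326 248 [[0.517, 0.001, 0.056], [0.517, 0.001, 0.057], [0.518, 0.006, 0.07], [0.518, 0.006, 0.07], [0.518, 0.006, 0.072], [0.518, 0.006, 0.072]]
330 248 [[0.519, 0.0, 0.056], [0.519, -0.0, 0.056], [0.52, 0.006, 0.07], [0.52, 0.005, 0.07], [0.52, 0.005, 0.072], [0.52, 0.005, 0.071]]
```

Request:
{"op": "apply_moves", "data": {
  "deltas": [0,0,0.008,0,0,0,0,0,0,0.003,0,0,0,0,0,0,0.003,0,0,0,0,0,0,0,0,0,0,0,0,0,0,0,0,0,0]
}}

```text
t: 5.4
tool_pos: [0.5145, -0.0045, 0.0218]
orientation: [-2.433, -1.987, 0.001]
ft_force: [-1.3, -0.9, 2.6]
grip_width: -0.0003
grasp_force: 1.4
```

Request:
{"op": "apply_moves", "data": {
  "deltas": [0,0,0.002,0,0,0,0,0,0,0.001,0,0,0,0,0,0,0,0,0,0,0,0,0,0,0,0,0,0]
}}

```text
t: 5.8
tool_pos: [0.5147, -0.0045, 0.0203]
orientation: [-2.433, -1.987, 0.0]
ft_force: [-5.1, 0.7, 12.5]
grip_width: 0.0001
grasp_force: 6.8
```

Request:
{"op": "apply_moves", "data": {
  "deltas": [0,0,-0.03,0,0,0,0,0,0,-0.05,0,0,0,0,0,0,-0.05,0,0,0,0.085,-0.035,0.024,0,0,0,0,0.085,-0.035,0.024,0,0,0,0,0.085,-0.035,0.024,0,0,0,0,0.085,-0.035,0.024,0,0,0,0,0.085,0,0,0,0,0,0,0.085]
}}

```text
t: 6.6
tool_pos: [0.5824, -0.1655, 0.1486]
orientation: [2.435, 1.981, -0.0]
ft_force: [-0.3, 0.4, 0.8]
grip_width: 0.0843
grasp_force: 0.0
```

Request:
{"op": "apply_moves", "data": {
  "deltas": [0,0,0,0,0,0,0.085,0,0,0,0,0,0,0.085]
}}

```text
t: 6.8
tool_pos: [0.58, -0.16, 0.1481]
orientation: [-2.432, -1.986, 0.001]
ft_force: [-1.0, 0.2, -0.2]
grip_width: 0.0853
grasp_force: 0.0
```

Run:
```python
from h import *
st();f=grab("wrist");save(f,"w3.png");C=cloud(f)
P=C.reshape(-1,3);m=(abs(P[:,2]-.127)<.006)&(np.hypot(P[:,0]-.58,P[:,1]+.161)<.03)
print("white",m.sum(),P[m].mean(0).round(4),P[m].min(0).round(4),P[m].max(0).round(4))
for nm in("top",):
    g=grab(nm);C=cloud(g)[150:210,340:390].reshape(-1,3)
```

```text
{'t': 6.8, 'tool_pos': [0.58, -0.16, 0.1481], 'orientation': [-2.432, -1.9865, 0.0007], 'ft_force': [-1.0161, 0.2075, -0.2476], 'grip_width': 0.0853, 'grasp_force': 0.0, 'qpos': [-0.3109, 0.1667, 1.8227, 0.0004, 1.1537, -0.1101]}
white 2623 [ 0.5816 -0.16    0.1265] [ 0.5632 -0.1796  0.121 ] [ 0.5995 -0.1431  0.1289]
```

View pics/w3.png

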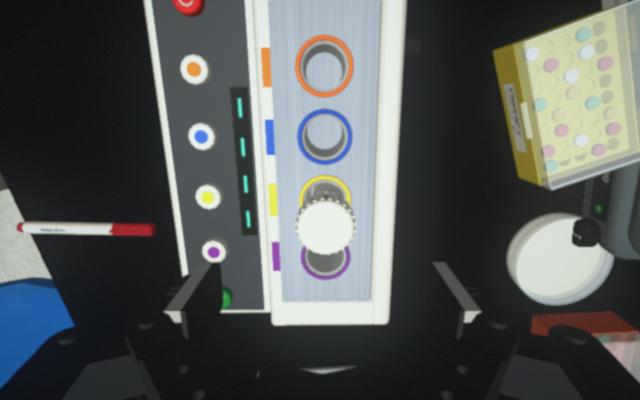

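The wrist view shows the white cap at (326,228), centred between the open fingers at columns 205 and 445. The orange ring is at (325,66) and the blue ring at (325,136). I'll descend and grip.

Request:
{"op": "apply_moves", "data": {
  "deltas": [0,0.001,0.03,0,0,0,0.085,0,0,0.03,0,0,0,0.085,0,0,0.024,0,0,0,0.085,0,0,0,0,0,0,0.085,0,0,0,0,0,0,0.025,0,0,0,0,0,0,0.025,0,0,0,0,0,0,0.025,0,0,0,0,0,0,0.025],
  "squeeze": 40
}}

```text
t: 7.7
tool_pos: [0.5831, -0.1615, 0.0669]
orientation: [2.431, 1.986, 0.003]
ft_force: [-1.4, 0.0, 2.2]
grip_width: 0.0336
grasp_force: 39.4
```

```bash
cat >> h.py <<'E'
def heater(f,px,r=32):
    """fit heater pose from approx pixels of rings/dots in a wrist frame"""
    from scipy.optimize import least_squares
    A=[];B=[];hue=dict(o=(4,22),b=(100,125),y=(20,38),v=(130,165));Y=dict(o=.072,b=.024,y=-.024,v=-.072)
    for k,(u,v) in px.items():
        ring=k[0]=="R";q=r if ring else 12;roi=(max(u-q,0),max(v-q,0),min(u+q,640),min(v+q,400))
        hsv=cv2.cvtColor(f["color"],cv2.COLOR_RGB2HSV)[roi[1]:roi[3],roi[0]:roi[2]].astype(int);lo,hi=hue[k[1]]
        m=((hsv[...,0]>=lo)&(hsv[...,0]<=hi)&(hsv[...,1]>90)&(hsv[...,2]>60)).astype(np.uint8)
        n,L,s,_=cv2.connectedComponentsWithStats(m)
        m=L==1+np.argmax(s[1:,4]);pts=np.argwhere(m)[:,::-1].astype(np.float32)
        (cu,cv),ax,_=cv2.fitEllipse(cv2.convexHull(pts)) if ring else (pts.mean(0),(0,0),0)
        w=ray(f,cu+roi[0],cv+roi[1],.066 if ring else .055)[:2];print(k,np.round([cu+roi[0],cv+roi[1],*ax],1),w.round(4))
        A.append((.036 if ring else -.058,Y[k[1]]));B.append(w)
    A=np.array(A);B=np.array(B)
    fun=lambda p:(np.array([H(p[:2],p[2],*a) for a in A])-B).ravel()
    p=least_squares(fun,[.55,-.13,-.19]).x;print("heater",p.round(4),"res mm",(fun(p)*1e3).round(1))
    for i,c in enumerate("obyv"): print(c,"well",H(p[:2],p[2],.036,Y[c]).round(4),"key",H(p[:2],p[2],-.058,Y[c]).round(4))
    print("start",H(p[:2],p[2],-.058,-.118).round(4));return p
E
python3 - <<'E'
from h import *
st()
f=grab("wrist");f["color"]=cv2.imread("pics/w3.png")[...,::-1].copy()
T=np.eye(4);T[:3,:3]=Ro.from_rotvec([-2.432,-1.9865,.0007]).as_matrix();T[:3,3]=[.58,-.16,.1481]
M=T@np.array(f["mount"]);f["R"]=M[:3,:3].T;f["t"]=-M[:3,:3].T@M[:3,3]
heater(f,dict(Ro=(325,66),Rb=(325,136),Do=(194,69),Db=(201,136),Dy=(208,197),Dv=(214,252)))
E
```

```text
{'t': 7.7, 'tool_pos': [0.5831, -0.1615, 0.0669], 'orientation': [2.431, 1.9857, 0.0027], 'ft_force': [-1.4392, 0.0445, 2.1984], 'grip_width': 0.0336, 'grasp_force': 39.42, 'qpos': [-0.3113, 0.2479, 1.8872, -0.0, 1.0033, -0.1103]}
Ro [323.8  65.6  57.6  61.9] [ 0.5996 -0.0668]
Rb [324.3 136.4  54.7  55.4] [ 0.5903 -0.1141]
Do [193.3  68.9   0.    0. ] [ 0.507  -0.0491]
Db [200.6 136.4   0.    0. ] [ 0.4977 -0.0963]
Dy [207.3 197.1   0.    0. ] [ 0.4885 -0.1436]
Dv [213.2 252.    0.    0. ] [ 0.4792 -0.1908]
heater [ 0.5502 -0.1309 -0.1918] res mm [-0.3 -0.3 -0.2 -0.1 -0.  -0.   0.1  0.   0.2  0.2  0.3  0.2]
o well [ 0.5992 -0.0671] key [ 0.5069 -0.0492]
b well [ 0.5901 -0.1142] key [ 0.4978 -0.0963]
y well [ 0.5809 -0.1613] key [ 0.4886 -0.1434]
v well [ 0.5718 -0.2084] key [ 0.4795 -0.1905]
start [ 0.4707 -0.2357]
```

Request:
{"op": "apply_moves", "data": {
  "deltas": [0,0,-0.02,0,0,0,0.025,0,0,-0.05,0,0,0,0.025,0,0,-0.05,0,0,0,0.025,0,0,0,0,0,0,0.025,0,0,0,0,0,0,0.025]
}}

```text
t: 8.25
tool_pos: [0.5832, -0.1616, 0.1875]
orientation: [2.43, 1.984, 0.004]
ft_force: [0.9, -0.0, -2.1]
grip_width: 0.0338
grasp_force: 41.1
```

Request:
{"op": "apply_moves", "data": {
  "deltas": [-0.036,-0.002,0,0,0,0,0.025,-0.036,-0.002,0,0,0,0,0.025,-0.036,-0.002,0,0,0,0,0.025,-0.036,-0.002,0,0,0,0,0.025,-0.036,-0.002,0,0,0,0,0.025,-0.036,-0.002,0,0,0,0,0.025,-0.036,-0.003,0,0,0,0,0.025,-0.036,-0.003,0,0,0,0,0.025]
}}

```text
t: 9.05
tool_pos: [0.5046, -0.4399, 0.1817]
orientation: [-2.43, -1.984, 0.001]
ft_force: [0.3, 0.1, -0.9]
grip_width: 0.0333
grasp_force: 41.1
```

Request:
{"op": "apply_moves", "data": {
  "deltas": [0,0,0,0,0,0,0.025,0,0,0,0,0,0,0.025]
}}

```text
t: 9.25
tool_pos: [0.505, -0.4393, 0.1821]
orientation: [-2.432, -1.982, 0.0]
ft_force: [-0.3, 0.7, -0.3]
grip_width: 0.0338
grasp_force: 41.1
```

Run:
```python
from h import *
st();f=grab("top");C=cloud(f);cv2.imwrite("pics/t4.png",cv2.resize(f["color"][120:260,290:510,::-1],None,fx=3,fy=3))
f2=grab("scene");cv2.imwrite("pics/s4.png",cv2.resize(f2["color"][80:260,250:490,::-1],None,fx=3,fy=3))
```

```text
{'t': 9.25, 'tool_pos': [0.505, -0.4393, 0.1821], 'orientation': [-2.4318, -1.9818, 0.0001], 'ft_force': [-0.2535, 0.6619, -0.2995], 'grip_width': 0.0338, 'grasp_force': 41.0625, 'qpos': [-0.7534, 0.2685, 1.6349, 0.0006, 1.2427, -0.5504]}
```

View pics/s4.png

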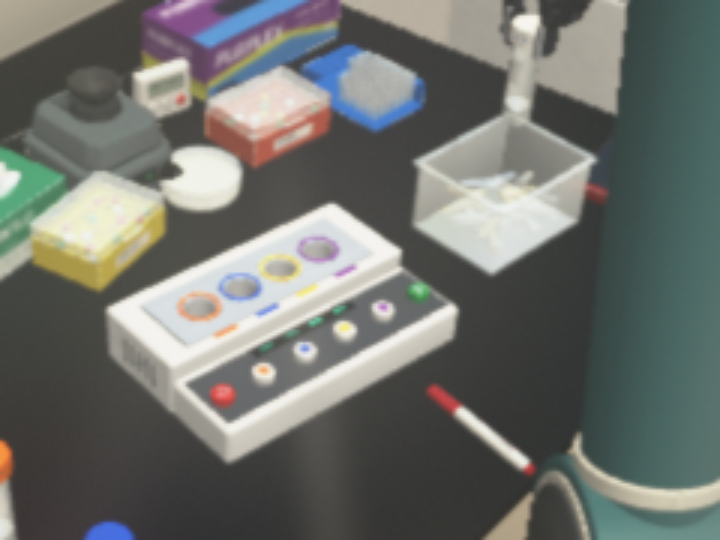

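The scene view shows the tube held at (518,60) above the tub at (505,200). The heater is unmoved, with the red key at (222,395).

Request:
{"op": "apply_moves", "data": {
  "deltas": [0,0.005,0.04,0,0,0,0.025,0,0,0.04,0,0,0,0.025,0,0,0.017,0,0,0,0.025,0,0,0,0,0,0,0.025,0,0,0,0,0,0,0.085,0,0,0,0,0,0,0.085,0,0,0,0,0,0,0.085,0,0,0,0,0,0,0.085]
}}

```text
t: 10.15
tool_pos: [0.5124, -0.4416, 0.0899]
orientation: [2.431, 1.985, 0.001]
ft_force: [-0.1, -0.6, 0.5]
grip_width: 0.085
grasp_force: 0.0
```

Request:
{"op": "apply_moves", "data": {
  "deltas": [0,0,-0.03,0,0,0,0.085,0,0,-0.05,0,0,0,0.085,0,0,-0.04,0,0,0,0.085,0.03,0,0,0,0,0,0.085,0.04,0,0,0,0,0,0.085,0.04,0,0,0,0,0,0.085,0.04,0,0,0,0,0,0.085]
}}

```text
t: 10.85
tool_pos: [0.5417, -0.2928, 0.209]
orientation: [2.433, 1.985, 0.001]
ft_force: [0.3, -0.3, -0.1]
grip_width: 0.085
grasp_force: 0.0
```

Run:
```python
from h import *
st();f2=grab("scene");cv2.imwrite("pics/s5.png",cv2.resize(f2["color"][100:200,370:480,::-1],None,fx=4,fy=4))
plan((.572,.2134,.2),(.9817,-.1906),13,.085)
```

```text
{'t': 10.85, 'tool_pos': [0.5417, -0.2928, 0.209], 'orientation': [2.433, 1.9847, 0.0013], 'ft_force': [0.3376, -0.2516, -0.0585], 'grip_width': 0.085, 'grasp_force': 0.0, 'qpos': [-0.5361, 0.1473, 1.7299, 0.0002, 1.2625, -0.3339]}
turn [ 0.1 -0.3 -0.4] d [ 0.029  0.5   -0.009]
[0.038, -0.005, 0.001, 0.0, -0.0, -0.0, 0.085]
[0.038, -0.005, 0.001, 0.0, -0.0, -0.0, 0.085]
[0.038, -0.005, 0.001, 0.0, -0.0, -0.0, 0.085]
[0.038, -0.005, 0.001, 0.0, -0.0, -0.0, 0.085]
[0.038, -0.005, 0.001, 0.0, -0.0, -0.0, 0.085]
[0.038, -0.005, 0.001, 0.0, -0.0, -0.0, 0.085]
[0.038, -0.005, 0.001, 0.0, -0.0, -0.0, 0.085]
[0.038, -0.005, 0.001, 0.0, -0.0, -0.0, 0.085]
[0.038, -0.005, 0.001, 0.0, -0.0, -0.0, 0.085]
[0.038, -0.005, 0.001, 0.0, -0.0, -0.0, 0.085]
[0.038, -0.005, 0.001, 0.0, -0.0, -0.0, 0.085]
[0.038, -0.005, 0.001, 0.0, -0.0, -0.0, 0.085]
[0.038, -0.005, 0.001, 0.0, -0.0, -0.0, 0.085]
```

View pics/s5.png

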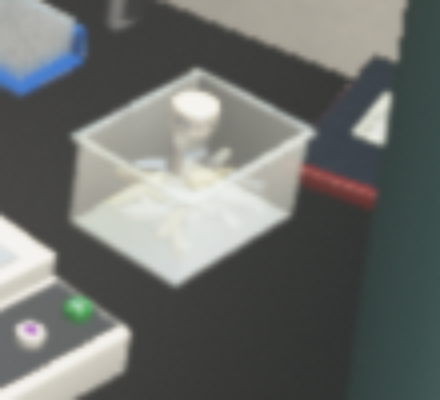

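The spent tube now stands upright inside the tub, with its cap at (196,107) in the crop. Next is the orange tube.

Request:
{"op": "apply_moves", "data": {
  "deltas": [0.038,-0.005,0,0,0,-0.1,0.085,0.038,-0.005,0,0,0,-0.1,0.085,0.038,-0.005,0,0,0,0,0.085,0.038,-0.005,0,0,0,0,0.085,0.038,-0.005,0,0,0,0,0.085,0.038,-0.005,0,0,0,0,0.085,0.038,-0.005,0,0,0,0,0.085,0.038,-0.005,0,0,0,0,0.085]
}}

```text
t: 11.7
tool_pos: [0.5624, 0.0135, 0.2088]
orientation: [2.429, 1.99, 0.002]
ft_force: [0.1, -0.1, -0.1]
grip_width: 0.0854
grasp_force: 0.0
```

Request:
{"op": "apply_moves", "data": {
  "deltas": [0.038,-0.005,0.01,0,0,0,0.085,0.038,-0.005,0.01,0,0,0,0.085,0.038,-0.005,0.01,0,0,0,0.085,0.038,-0.005,0.01,0,0,0,0.085,0.038,-0.005,0.01,0,0,0,0.085,0,0,0,0,0,0,0.085,0,0,0,0,0,0,0.085]
}}

```text
t: 12.4
tool_pos: [0.5748, 0.2039, 0.158]
orientation: [2.427, 1.994, -0.0]
ft_force: [-0.2, -0.0, -0.7]
grip_width: 0.085
grasp_force: 0.0
```

```bash
cat >> h.py <<'E'
def cap(x,y,z,r=.03):
    f=grab("wrist");P=cloud(f).reshape(-1,3)
    m=(abs(P[:,2]-z)<.006)&(np.hypot(P[:,0]-x,P[:,1]-y)<r);Q=P[m][:,:2].astype(np.float32)
    (c,R)=cv2.minEnclosingCircle(Q);print("cap n",m.sum(),"circle",np.round(c,4),round(R,4),"z",P[m][:,2].mean().round(4));return c
E
python3 - <<'E'
from h import *
st();c=cap(.573,.213,.107);plan((*c,.047),(.9817,-.1906),3,.085)
E
```

```text
{'t': 12.4, 'tool_pos': [0.5748, 0.2039, 0.158], 'orientation': [2.4273, 1.9937, -0.0005], 'ft_force': [-0.1944, -0.0186, -0.7197], 'grip_width': 0.085, 'grasp_force': 0.0, 'qpos': [0.3004, 0.1731, 1.7962, -0.0006, 1.1724, 0.4962]}
cap n 2090 circle [0.572 0.212] 0.0187 z 0.1066
turn [ 0.   0.  -0.3] d [-0.003  0.009 -0.111]
[0.003, -0.002, 0.037, 0.0, 0.0, -0.1, 0.085]
[0.003, -0.002, 0.037, 0.0, 0.0, -0.1, 0.085]
[0.003, -0.002, 0.037, 0.0, 0.0, -0.1, 0.085]
```

Request:
{"op": "apply_moves", "data": {
  "deltas": [0.004,-0.002,0.02,0,0,-0.3,0.085,0.004,-0.002,0.03,0,0,0,0.085,0,0,0.035,0,0,0,0.085,0,0,0.026,0,0,0,0.085,0,0,0,0,0,0,0.025,0,0,0,0,0,0,0.025,0,0,0,0,0,0,0.025,0,0,0,0,0,0,0.025]
}}

```text
t: 13.25
tool_pos: [0.5745, 0.2124, 0.0497]
orientation: [2.424, 1.996, 0.006]
ft_force: [-1.2, 0.1, 2.6]
grip_width: 0.0335
grasp_force: 39.5
```

Request:
{"op": "apply_moves", "data": {
  "deltas": [0,0,0,0,0,0,0.025,0,0,-0.02,0,0,0,0.025,0,0,-0.04,0,0,0,0.025,0,0,-0.04,0,0,0,0.025,0,0,-0.04,0,0,0,0.025,0,0,0,0,0,0,0.025]
}}

```text
t: 13.85
tool_pos: [0.5774, 0.2137, 0.1957]
orientation: [2.42, 1.995, 0.021]
ft_force: [1.1, -0.2, -0.5]
grip_width: 0.0334
grasp_force: 40.0
```

Run:
```python
from h import *
st();plan((.5992,-.0671,.19),(.9817,-.1906),8,.025)
```

```text
{'t': 13.85, 'tool_pos': [0.5774, 0.2137, 0.1957], 'orientation': [2.4201, 1.9946, 0.0213], 'ft_force': [1.0743, -0.1879, -0.5353], 'grip_width': 0.0334, 'grasp_force': 40.0414, 'qpos': [0.3141, 0.1464, 1.7556, -0.0001, 1.2249, 0.5063]}
turn [ 0.7 -0.4 -0. ] d [ 0.022 -0.281 -0.006]
[-0.034, 0.009, 0.001, 0.1, -0.1, -0.0, 0.025]
[-0.034, 0.009, 0.001, 0.1, -0.1, -0.0, 0.025]
[-0.034, 0.009, 0.001, 0.1, -0.1, -0.0, 0.025]
[-0.034, 0.009, 0.001, 0.1, -0.1, -0.0, 0.025]
[-0.034, 0.009, 0.001, 0.1, -0.1, -0.0, 0.025]
[-0.034, 0.009, 0.001, 0.1, -0.1, -0.0, 0.025]
[-0.034, 0.009, 0.001, 0.1, -0.1, -0.0, 0.025]
[-0.034, 0.009, 0.001, 0.1, -0.1, -0.0, 0.025]
```

Request:
{"op": "apply_moves", "data": {
  "deltas": [-0.034,0.009,0,0.3,-0.2,0,0.025,-0.034,0.009,0,0.3,-0.2,0,0.025,-0.034,0.009,0,0,0,0,0.025,-0.034,0.009,0,0,0,0,0.025,-0.034,0.009,0,0,0,0,0.025,-0.034,0.009,0,0,0,0,0.025,-0.034,0.009,0,0,0,0,0.025,-0.034,0.009,0,0,0,0,0.025]
}}

```text
t: 14.65
tool_pos: [0.591, -0.07, 0.1877]
orientation: [-2.422, -1.996, 0.019]
ft_force: [-0.1, -0.4, -1.2]
grip_width: 0.0331
grasp_force: 40.0
```

Request:
{"op": "apply_moves", "data": {
  "deltas": [0,0,0,0,0,0,0.025,0,0,0,0,0,0,0.025,0,0,0,0,0,0,0.025]
}}

```text
t: 14.95
tool_pos: [0.591, -0.0679, 0.1875]
orientation: [-2.421, -1.996, 0.019]
ft_force: [-0.0, -1.1, -0.5]
grip_width: 0.0334
grasp_force: 40.0
```

Run:
```python
from h import *
st();f=grab("wrist");save(f,"w6.png")
plan((.5992,-.0671,.12),(.9817,-.1906),1,.025)
```

```text
{'t': 14.95, 'tool_pos': [0.591, -0.0679, 0.1875], 'orientation': [-2.4209, -1.9955, 0.0186], 'ft_force': [-0.0112, -1.0622, -0.5415], 'grip_width': 0.0334, 'grasp_force': 40.0231, 'qpos': [-0.1524, 0.131, 1.7883, -0.0064, 1.2333, 0.0418]}
turn [-0.6  0.4  0. ] d [ 0.008  0.001 -0.068]
[0.003, 0.009, 0.067, -0.6, 0.4, 0.0, 0.025]
```

View pics/w6.png

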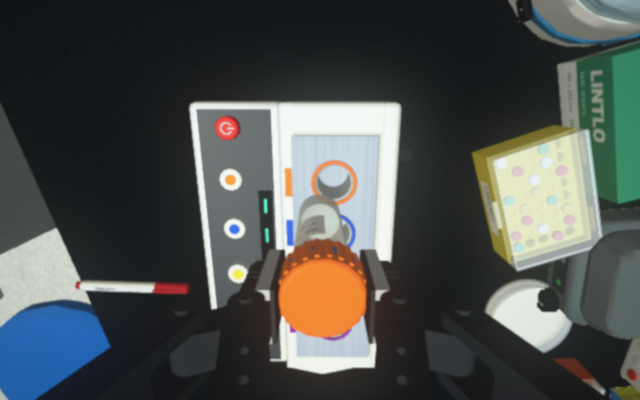

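The held orange cap is at (322,298), centred between the pads, and the tube is upright. The orange ring is at (335,182) and the dots are near (231,180), (234,229) and (238,272).

Request:
{"op": "apply_moves", "data": {
  "deltas": [0.001,0.008,0.02,-0.6,0.4,0,0.025,0,0,0.02,0,0,0,0.025,0,0,0,0,0,0,0.025,0,0,0,0,0,0,0.025]
}}

```text
t: 15.4
tool_pos: [0.5985, -0.0682, 0.1474]
orientation: [-2.422, -1.999, 0.001]
ft_force: [0.3, -0.3, -0.9]
grip_width: 0.0333
grasp_force: 40.0
```

```bash
cat >> h.py <<'E'
def hand(f,lo,hi,s,foot=.0497):
    b=blobs(f,(250,180,400,400),lo,hi,90,60)[0];x,y,w,h=b[2]
    P=cloud(f)[y:y+h,x:x+w].reshape(-1,3);zt=s["tool_pos"][2]-foot+.107
    Q=P[(abs(P[:,2]-zt)<.005)&(np.hypot(P[:,0]-s["tool_pos"][0],P[:,1]-s["tool_pos"][1])<.026)]
    c,r=cv2.minEnclosingCircle(Q[:,:2].astype(np.float32));print("held cap",np.round(c,4),"r",round(r,4),"n",len(Q),"top",Q[:,2].mean().round(4),"off",(np.array(c)-s["tool_pos"][:2]).round(4))
    return np.array(c)
E
python3 - <<'E'
from h import *
st();s=read_state();f=grab("wrist");save(f,"w7.png");hand(f,4,20,s)
heater(f,dict(Do=(222,150),Db=(226,206),Ro=(338,150))) if 0 else None
for k,roi,lo,hi in[("dots",(150,60,270,300),0,179)]:
    print([ (b[0].round(0),b[1]) for b in blobs(f,(150,60,270,320),4,38,90,100,20)],[ (b[0].round(0),b[1]) for b in blobs(f,(150,60,270,320),100,125,90,100,20)])
print([ (b[0].round(0),b[1],b[2]) for b in blobs(f,(300,60,400,240),4,20,90,60,20)])
plan((.5992,-.0671,.12),(.9817,-.1906),1,.025)
E
```

```text
{'t': 15.4, 'tool_pos': [0.5985, -0.0682, 0.1474], 'orientation': [-2.4223, -1.9988, 0.0013], 'ft_force': [0.3387, -0.3048, -0.9414], 'grip_width': 0.0333, 'grasp_force': 40.0038, 'qpos': [-0.1549, 0.1686, 1.8219, 0.0001, 1.1525, 0.036]}
held cap [ 0.5982 -0.0682] r 0.0206 n 6266 top 0.2045 off [-0.0003 -0.    ]
[(array([206., 194.]), np.int32(113)), (array([217., 299.]), np.int32(86)), (array([269., 194.]), np.int32(38))] [(array([212., 249.]), np.int32(97))]
[(array([328., 188.]), np.int32(401), array([300, 173,  51,  44]))]
turn [ 0. -0.  0.] d [-0.     0.001 -0.028]
[0.001, -0.0, 0.028, 0.0, -0.0, 0.0, 0.025]
```

Run:
```python
from h import *
f=grab("wrist");heater(f,dict(Do=(206,194),Db=(212,249),Dy=(217,299)))
```

```text
Do [205.  193.1   0.    0. ] [ 0.507  -0.0495]
Db [210.5 248.4   0.    0. ] [ 0.4976 -0.0968]
Dy [215.6 298.5   0.    0. ] [ 0.4884 -0.144 ]
heater [ 0.55   -0.1315 -0.1937] res mm [-0.  -0.2  0.   0.   0.   0.1]
o well [ 0.5991 -0.0678] key [ 0.5069 -0.0497]
b well [ 0.5899 -0.1149] key [ 0.4977 -0.0968]
y well [ 0.5807 -0.162 ] key [ 0.4884 -0.1439]
v well [ 0.5714 -0.2091] key [ 0.4792 -0.191 ]
start [ 0.4703 -0.2361]
```

Request:
{"op": "apply_moves", "data": {
  "deltas": [0.001,0.0005,0.02,0,0,0,0.025,0,0,0.01,0,0,0,0.025,0,0,0.01,0,0,0,0.025,0,0,0.01,0,0,0,0.025,0,0,0.01,0,0,0,0.025,0,0,0.01,0,0,0,0.025,0,0,0,0,0,0,0.025]
}}

```text
t: 16.2
tool_pos: [0.6028, -0.0689, 0.0779]
orientation: [2.421, 1.994, 0.007]
ft_force: [7.6, -1.1, -1.7]
grip_width: 0.0333
grasp_force: 42.7
```

Request:
{"op": "apply_moves", "data": {
  "deltas": [0,0,0.004,0,0,0,0.025,0,0,0.004,0,0,0,0.025,0,0,0,0,0,0,0.025,0,0,0,0,0,0,0.025]
}}

```text
t: 16.6
tool_pos: [0.6028, -0.069, 0.0703]
orientation: [2.421, 1.995, 0.007]
ft_force: [6.8, -1.1, -1.3]
grip_width: 0.0336
grasp_force: 42.8
```

Request:
{"op": "apply_moves", "data": {
  "deltas": [0,0,0.001,0,0,0,0.025,0,0,0,0,0,0,0.045,0,0,0,0,0,0,0.06,0,0,0,0,0,0,0.085,0,0,0,0,0,0,0.085,0,0,-0.03,0,0,0,0.085,0,0,-0.05,0,0,0,0.085,0,0,-0.03,0,0,0,0.085]
}}

```text
t: 17.4
tool_pos: [0.6004, -0.0686, 0.1815]
orientation: [2.423, 1.997, 0.002]
ft_force: [1.0, -0.9, 0.7]
grip_width: 0.0847
grasp_force: 0.0
```

Run:
```python
from h import *
st();f=grab("wrist");save(f,"w8.png");cap(.6,-.068,.127)
print([(b[0].round(0),b[1]) for b in blobs(f,(100,20,300,400),4,38,90,100,20)],[ (b[0].round(0),b[1]) for b in blobs(f,(100,20,300,400),100,125,90,100,20)])
```

```text
{'t': 17.4, 'tool_pos': [0.6004, -0.0686, 0.1815], 'orientation': [2.4232, 1.9967, 0.0024], 'ft_force': [0.9991, -0.912, 0.7188], 'grip_width': 0.0847, 'grasp_force': 0.0, 'qpos': [-0.1549, 0.1434, 1.7856, -0.0001, 1.2103, 0.0375]}
cap n 1900 circle [ 0.599  -0.0673] 0.0187 z 0.1266
[(array([274., 186.]), np.int32(183)), (array([297., 204.]), np.int32(140)), (array([278., 286.]), np.int32(131)), (array([214., 184.]), np.int32(82)), (array([224., 282.]), np.int32(55))] [(array([276., 238.]), np.int32(166)), (array([219., 235.]), np.int32(69))]
```

View pics/w8.png

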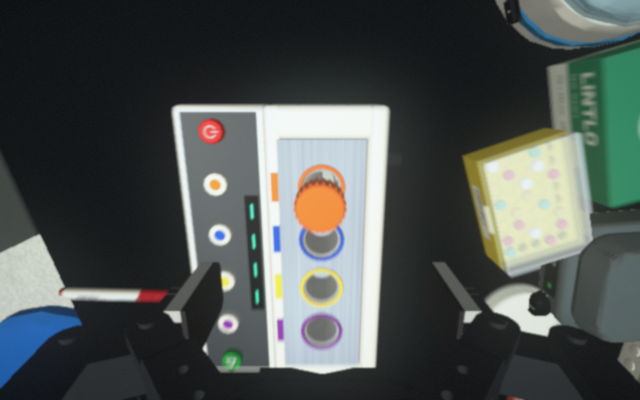

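The orange tube is seated: its cap is at (320,207), centre (0.599,-0.0673), top at 0.127. Next is the blue tube.

Request:
{"op": "apply_moves", "data": {
  "deltas": [0.031,-0.026,0,0,0,0,0.085,0.031,-0.026,0,0,0,0,0.085,0.031,-0.026,0,0,0,0,0.085,0.031,-0.026,0,0,0,0,0.085,0.031,-0.026,0,0,0,0,0.085,0.031,-0.026,0.005,0,0,0,0.085,0.031,-0.026,0.01,0,0,0,0.085,0.031,-0.026,0.01,0,0,0,0.085]
}}

```text
t: 18.3
tool_pos: [0.4413, 0.2158, 0.1527]
orientation: [-2.425, -1.997, 0.001]
ft_force: [0.6, -0.0, -0.2]
grip_width: 0.0848
grasp_force: 0.0
```

Request:
{"op": "apply_moves", "data": {
  "deltas": [0,0,0,0,0,0,0.085,0,0,0,0,0,0,0.085]
}}

```text
t: 18.5
tool_pos: [0.4416, 0.2149, 0.1525]
orientation: [-2.422, -2.001, 0.004]
ft_force: [0.2, -0.1, -0.5]
grip_width: 0.0849
grasp_force: 0.0
```

Run:
```python
from h import *
st();c=cap(.439,.2135,.107);plan((*c,.0485),(.9814,-.192),1,.085)
```

```text
{'t': 18.5, 'tool_pos': [0.4416, 0.2149, 0.1525], 'orientation': [-2.4218, -2.001, 0.0035], 'ft_force': [0.1948, -0.0603, -0.5429], 'grip_width': 0.0849, 'grasp_force': 0.0, 'qpos': [0.4026, -0.0478, 2.0412, -0.0006, 1.1503, 0.5926]}
cap n 2109 circle [0.4391 0.2121] 0.0187 z 0.1066
turn [-0.   0.1  0.1] d [-0.003 -0.002 -0.105]
[-0.003, -0.003, 0.105, -0.0, 0.1, 0.1, 0.085]
```

Request:
{"op": "apply_moves", "data": {
  "deltas": [-0.003,-0.003,0.02,0,0,0.1,0.085,0,0,0.03,0,0,0,0.085,0,0,0.03,0,0,0,0.085,0,0,0.024,0,0,0,0.085,0,0,0,0,0,0,0.025,0,0,0,0,0,0,0.025,0,0,0,0,0,0,0.025,0,0,0,0,0,0,0.025]
}}

```text
t: 19.35
tool_pos: [0.4413, 0.2128, 0.0518]
orientation: [2.426, 1.994, 0.005]
ft_force: [-0.3, 0.3, 2.1]
grip_width: 0.0333
grasp_force: 39.6
```

Request:
{"op": "apply_moves", "data": {
  "deltas": [0,0,0,0,0,0,0.025,0,0,-0.02,0,0,0,0.025,0,0,-0.04,0,0,0,0.025,0,0,-0.04,0,0,0,0.025,0,0,-0.04,0,0,0,0.025,0,0,0,0,0,0,0.025,0,0,0,0,0,0,0.025]
}}

```text
t: 20.05
tool_pos: [0.4403, 0.2129, 0.1913]
orientation: [2.425, 1.995, 0.006]
ft_force: [-1.0, 0.1, -1.4]
grip_width: 0.0335
grasp_force: 40.1
```

Run:
```python
from h import *
st();plan((.59,-.1145,.18),(.9814,-.192),8,.025)
```

```text
{'t': 20.05, 'tool_pos': [0.4403, 0.2129, 0.1913], 'orientation': [2.4251, 1.9953, 0.0057], 'ft_force': [-1.0422, 0.0554, -1.403], 'grip_width': 0.0335, 'grasp_force': 40.1259, 'qpos': [0.3994, -0.0884, 2.005, -0.0001, 1.2212, 0.5933]}
turn [ 0.2 -0.1 -0. ] d [ 0.15  -0.327 -0.011]
[-0.037, 0.026, 0.001, 0.0, -0.0, -0.0, 0.025]
[-0.037, 0.026, 0.001, 0.0, -0.0, -0.0, 0.025]
[-0.037, 0.026, 0.001, 0.0, -0.0, -0.0, 0.025]
[-0.037, 0.026, 0.001, 0.0, -0.0, -0.0, 0.025]
[-0.037, 0.026, 0.001, 0.0, -0.0, -0.0, 0.025]
[-0.037, 0.026, 0.001, 0.0, -0.0, -0.0, 0.025]
[-0.037, 0.026, 0.001, 0.0, -0.0, -0.0, 0.025]
[-0.037, 0.026, 0.001, 0.0, -0.0, -0.0, 0.025]
```

Request:
{"op": "apply_moves", "data": {
  "deltas": [-0.037,0.026,0,0,0,0,0.025,-0.037,0.026,0,0,0,0,0.025,-0.037,0.026,0,0,0,0,0.025,-0.037,0.026,0,0,0,0,0.025,-0.037,0.026,0,0,0,0,0.025,-0.037,0.026,0,0,0,0,0.025,-0.037,0.026,0,0,0,0,0.025,-0.037,0.026,0,0,0,0,0.025]
}}

```text
t: 20.85
tool_pos: [0.5852, -0.1196, 0.1869]
orientation: [-2.424, -1.993, 0.004]
ft_force: [-0.1, 0.5, -0.6]
grip_width: 0.0332
grasp_force: 40.2
```

Request:
{"op": "apply_moves", "data": {
  "deltas": [0,0,0,0,0,0,0.025,0,0,0,0,0,0,0.025,0,0,0,0,0,0,0.025]
}}

```text
t: 21.15
tool_pos: [0.5849, -0.1171, 0.1878]
orientation: [-2.424, -1.994, 0.003]
ft_force: [-0.8, 0.3, -0.5]
grip_width: 0.0331
grasp_force: 40.2
```

```bash
cat >> h.py <<'E'
def dots(f,keys):
    """find key dots (small colour blobs inside the dark deck, left of the wells)"""
    hue=dict(o=(4,17),b=(100,125),y=(20,38),v=(130,165));px={}
    for k in keys:
        for b in blobs(f,(140,20,275,330),*hue[k],80,90,20):
            x,y,w,h=b[2];z=ray(f,*b[0],.055)
            if .6<w/h<1.6 and w<24 and z[0]<.53: px["D"+k]=tuple(b[0].round().astype(int));break
    print(px);return heater(f,px)
E
python3 - <<'E'
from h import *
st();s=read_state();f=grab("wrist");hand(f,100,125,s,.0518);p=dots(f,"oby")
w=H(p[:2],p[2],.036,.024);plan((*w,.15),HX(p[2]),1,.025)
E
```

```text
{'t': 21.15, 'tool_pos': [0.5849, -0.1171, 0.1878], 'orientation': [-2.4236, -1.9941, 0.0026], 'ft_force': [-0.8409, 0.2674, -0.493], 'grip_width': 0.0331, 'grasp_force': 40.2086, 'qpos': [-0.2397, 0.1284, 1.7907, 0.0006, 1.226, -0.046]}
held cap [ 0.5846 -0.117 ] r 0.0204 n 6064 top 0.2428 off [-0.0003  0.0001]
{'Do': (np.int64(220), np.int64(125)), 'Db': (np.int64(225), np.int64(179)), 'Dy': (np.int64(229), np.int64(229))}
Do [220.2 125.1   0.    0. ] [ 0.5069 -0.0492]
Db [224.9 179.3   0.    0. ] [ 0.4977 -0.0966]
Dy [229.1 228.8   0.    0. ] [ 0.4885 -0.1438]
heater [ 0.55   -0.1312 -0.1928] res mm [-0.  -0.2  0.   0.1  0.   0.1]
o well [ 0.5991 -0.0674] key [ 0.5069 -0.0494]
b well [ 0.5899 -0.1145] key [ 0.4977 -0.0965]
y well [ 0.5807 -0.1616] key [ 0.4885 -0.1436]
v well [ 0.5715 -0.2088] key [ 0.4793 -0.1907]
start [ 0.4705 -0.2359]
turn [-0.1 -0.  -0. ] d [ 0.005  0.002 -0.038]
[0.003, 0.004, 0.038, -0.1, -0.0, -0.0, 0.025]
```

Request:
{"op": "apply_moves", "data": {
  "deltas": [0.0035,0.0045,0.02,0,0,0,0.025,0,0,0.02,0,0,0,0.025,0,0,0,0,0,0,0.025,0,0,0,0,0,0,0.025]
}}

```text
t: 21.6
tool_pos: [0.5907, -0.1143, 0.1494]
orientation: [-2.424, -1.997, 0.001]
ft_force: [0.1, -0.0, 0.2]
grip_width: 0.0334
grasp_force: 40.2
```

Request:
{"op": "apply_moves", "data": {
  "deltas": [0,-0.001,0.02,0,0,0,0.025,0,0,0.01,0,0,0,0.025,0,0,0.01,0,0,0,0.025,0,0,0.01,0,0,0,0.025,0,0,0.01,0,0,0,0.025,0,0,0.01,0,0,0,0.025,0,0,0.005,0,0,0,0.025,0,0,0,0,0,0,0.025]
}}

```text
t: 22.4
tool_pos: [0.5913, -0.1156, 0.0738]
orientation: [2.426, 1.995, 0.002]
ft_force: [5.3, -1.1, -4.1]
grip_width: 0.0336
grasp_force: 40.5
```

Request:
{"op": "apply_moves", "data": {
  "deltas": [0,0,0.002,0,0,0,0.025,0,0,0,0,0,0,0.025,0,0,0,0,0,0,0.045,0,0,0,0,0,0,0.06,0,0,0,0,0,0,0.085,0,0,-0.03,0,0,0,0.085,0,0,-0.05,0,0,0,0.085,0,0,-0.03,0,0,0,0.085]
}}

```text
t: 23.2
tool_pos: [0.5907, -0.1156, 0.1854]
orientation: [2.425, 1.995, 0.001]
ft_force: [1.3, 0.2, 0.2]
grip_width: 0.0849
grasp_force: 0.0
```

Run:
```python
from h import *
st();cap(.59,-.1145,.127);plan((.572,.362,.155),HX(-.1928),12,.085)
f=grab("top");b=blobs(f,(192,175,220,197),20,35);print(ray(f,*b[0][0],.1));b=blobs(f,(198,220,226,242),130,160);print(ray(f,*b[0][0],.1))
```

```text
{'t': 23.2, 'tool_pos': [0.5907, -0.1156, 0.1854], 'orientation': [2.4255, 1.995, 0.0008], 'ft_force': [1.2582, 0.1567, 0.2012], 'grip_width': 0.0849, 'grasp_force': 0.0, 'qpos': [-0.2345, 0.137, 1.7856, -0.0002, 1.2178, -0.0403]}
cap n 1943 circle [ 0.5896 -0.114 ] 0.0186 z 0.1266
turn [ 0.6  0.  -0.1] d [-0.022  0.478 -0.036]
[0.039, -0.01, 0.003, 0.0, 0.0, -0.0, 0.085]
[0.039, -0.01, 0.003, 0.0, 0.0, -0.0, 0.085]
[0.039, -0.009, 0.003, 0.0, 0.0, -0.0, 0.085]
[0.039, -0.009, 0.003, 0.0, 0.0, -0.0, 0.085]
[0.039, -0.009, 0.003, 0.0, 0.0, -0.0, 0.085]
[0.039, -0.009, 0.003, 0.0, 0.0, -0.0, 0.085]
[0.039, -0.009, 0.003, 0.0, 0.0, -0.0, 0.085]
[0.039, -0.009, 0.003, 0.0, 0.0, -0.0, 0.085]
[0.039, -0.009, 0.003, 0.0, 0.0, -0.0, 0.085]
[0.039, -0.009, 0.003, 0.0, 0.0, -0.0, 0.085]
[0.039, -0.009, 0.003, 0.0, 0.0, -0.0, 0.085]
[0.039, -0.009, 0.003, 0.0, 0.0, -0.0, 0.085]
[0.57405922 0.36424042 0.1       ]
[0.42605209 0.33499712 0.1       ]
```

Blue is seated. Next is the yellow tube.

Request:
{"op": "apply_moves", "data": {
  "deltas": [0.039,-0.009,0,0,0,0,0.085,0.039,-0.009,0,0,0,0,0.085,0.039,-0.009,0,0,0,0,0.085,0.039,-0.009,0,0,0,0,0.085,0.039,-0.009,0,0,0,0,0.085,0.039,-0.009,0,0,0,0,0.085,0.039,-0.009,0,0,0,0,0.085,0.039,-0.009,0,0,0,0,0.085]
}}

```text
t: 24.1
tool_pos: [0.5785, 0.2057, 0.1813]
orientation: [-2.426, -1.995, 0.004]
ft_force: [1.0, 0.2, 0.5]
grip_width: 0.0849
grasp_force: 0.0
```

Request:
{"op": "apply_moves", "data": {
  "deltas": [0.039,-0.009,0.005,0,0,0,0.085,0.039,-0.009,0.008,0,0,0,0.085,0.039,-0.009,0.01,0,0,0,0.085,0.039,-0.009,0.01,0,0,0,0.085,0,0,0,0,0,0,0.085,0,0,0,0,0,0,0.085]
}}

```text
t: 24.7
tool_pos: [0.5732, 0.3646, 0.1475]
orientation: [-2.424, -1.998, 0.007]
ft_force: [-0.1, 0.2, 0.0]
grip_width: 0.0848
grasp_force: 0.0
```

Run:
```python
from h import *
st();c=cap(.572,.363,.107);plan((*c,.0485),HX(-.1928),1,.085)
```

```text
{'t': 24.7, 'tool_pos': [0.5732, 0.3646, 0.1475], 'orientation': [-2.4241, -1.9981, 0.0065], 'ft_force': [-0.0989, 0.1927, 0.0366], 'grip_width': 0.0848, 'grasp_force': 0.0, 'qpos': [0.5302, 0.3106, 1.6465, -0.0006, 1.1886, 0.7225]}
cap n 2201 circle [0.5737 0.3625] 0.0188 z 0.1066
turn [-0.1  0.1 -0. ] d [-0.    -0.001 -0.1  ]
[-0.001, 0.0, 0.1, -0.1, 0.1, -0.0, 0.085]
```

Request:
{"op": "apply_moves", "data": {
  "deltas": [-0.001,0,0.02,0,0,0,0.085,0,0,0.03,0,0,0,0.085,0,0,0.03,0,0,0,0.085,0,0,0.02,0,0,0,0.085,0,0,0,0,0,0,0.025,0,0,0,0,0,0,0.025,0,0,0,0,0,0,0.025,0,0,0,0,0,0,0.025]
}}

```text
t: 25.55
tool_pos: [0.5761, 0.3643, 0.0523]
orientation: [2.427, 1.995, 0.006]
ft_force: [-1.2, -0.0, 0.6]
grip_width: 0.0334
grasp_force: 39.6
```

Request:
{"op": "apply_moves", "data": {
  "deltas": [0,0,0,0,0,0,0.025,0,0,-0.02,0,0,0,0.025,0,0,-0.04,0,0,0,0.025,0,0,-0.04,0,0,0,0.025,0,0,-0.04,0,0,0,0.025,0,0,0,0,0,0,0.025,0,0,0,0,0,0,0.025]
}}

```text
t: 26.25
tool_pos: [0.5757, 0.3644, 0.1922]
orientation: [2.425, 1.995, 0.007]
ft_force: [0.4, 0.2, -0.7]
grip_width: 0.0332
grasp_force: 40.0
```

Run:
```python
from h import *
st();plan((.5807,-.1616,.185),HX(-.1928),13,.025)
```

```text
{'t': 26.25, 'tool_pos': [0.5757, 0.3644, 0.1922], 'orientation': [2.4254, 1.9955, 0.0069], 'ft_force': [0.3507, 0.169, -0.7288], 'grip_width': 0.0332, 'grasp_force': 39.9686, 'qpos': [0.5278, 0.2782, 1.6039, -0.0001, 1.255, 0.7217]}
turn [ 0.2 -0.2 -0.1] d [ 0.005 -0.526 -0.007]
[-0.04, 0.008, 0.0, 0.0, -0.0, -0.0, 0.025]
[-0.04, 0.008, 0.0, 0.0, -0.0, -0.0, 0.025]
[-0.04, 0.008, 0.0, 0.0, -0.0, -0.0, 0.025]
[-0.04, 0.008, 0.0, 0.0, -0.0, -0.0, 0.025]
[-0.04, 0.008, 0.0, 0.0, -0.0, -0.0, 0.025]
[-0.04, 0.008, 0.0, 0.0, -0.0, -0.0, 0.025]
[-0.04, 0.008, 0.001, 0.0, -0.0, -0.0, 0.025]
[-0.04, 0.008, 0.001, 0.0, -0.0, -0.0, 0.025]
[-0.04, 0.008, 0.001, 0.0, -0.0, -0.0, 0.025]
[-0.04, 0.008, 0.001, 0.0, -0.0, -0.0, 0.025]
[-0.04, 0.008, 0.001, 0.0, -0.0, -0.0, 0.025]
[-0.04, 0.008, 0.001, 0.0, -0.0, -0.0, 0.025]
[-0.04, 0.008, 0.001, 0.0, -0.0, -0.0, 0.025]
```

Request:
{"op": "apply_moves", "data": {
  "deltas": [-0.04,0.008,-0.01,0,0,0,0.025,-0.04,0.008,-0.01,0,0,0,0.025,-0.04,0.008,0,0,0,0,0.025,-0.04,0.008,0,0,0,0,0.025,-0.04,0.008,0,0,0,0,0.025,-0.04,0.008,0,0,0,0,0.025,-0.04,0.008,0,0,0,0,0.025,-0.04,0.008,0,0,0,0,0.025]
}}

```text
t: 27.05
tool_pos: [0.5739, 0.0357, 0.2072]
orientation: [-2.424, -1.995, 0.005]
ft_force: [0.9, -0.8, -0.0]
grip_width: 0.0332
grasp_force: 40.0
```

Request:
{"op": "apply_moves", "data": {
  "deltas": [-0.04,0.008,0,0,0,0,0.025,-0.04,0.008,0,0,0,0,0.025,-0.04,0.008,0,0,0,0,0.025,-0.04,0.008,0,0,0,0,0.025,-0.04,0.008,0,0,0,0,0.025,0,0,0,0,0,0,0.025,0,0,0,0,0,0,0.025,0,0,0,0,0,0,0.025]
}}

```text
t: 27.85
tool_pos: [0.5755, -0.1656, 0.2081]
orientation: [-2.424, -1.994, 0.002]
ft_force: [-0.2, 0.3, -0.5]
grip_width: 0.0332
grasp_force: 40.0
```

Run:
```python
from h import *
st();s=read_state();f=grab("wrist");hand(f,18,38,s,.0523);p=dots(f,"obyv")
w=H(p[:2],p[2],.036,-.024);plan((*w,.15),HX(p[2]),1,.025)
```

```text
{'t': 27.85, 'tool_pos': [0.5755, -0.1656, 0.2081], 'orientation': [-2.424, -1.9945, 0.0016], 'ft_force': [-0.1771, 0.2704, -0.5376], 'grip_width': 0.0332, 'grasp_force': 39.9514, 'qpos': [-0.3221, 0.119, 1.7632, 0.0005, 1.262, -0.1285]}
held cap [ 0.5753 -0.1659] r 0.0205 n 6018 top 0.2627 off [-0.0002 -0.0003]
{'Do': (np.int64(222), np.int64(66)), 'Db': (np.int64(226), np.int64(122)), 'Dy': (np.int64(230), np.int64(173)), 'Dv': (np.int64(234), np.int64(220))}
Do [221.9  66.2   0.    0. ] [ 0.5071 -0.0492]
Db [226.4 122.    0.    0. ] [ 0.4979 -0.0964]
Dy [230.4 173.1   0.    0. ] [ 0.4885 -0.1436]
Dv [234.1 220.2   0.    0. ] [ 0.4792 -0.1909]
heater [ 0.5501 -0.1312 -0.1941] res mm [-0.  -0.2 -0.1 -0.   0.  -0.   0.1  0.2]
o well [ 0.5993 -0.0675] key [ 0.5071 -0.0494]
b well [ 0.59   -0.1146] key [ 0.4978 -0.0965]
y well [ 0.5808 -0.1617] key [ 0.4886 -0.1436]
v well [ 0.5715 -0.2088] key [ 0.4793 -0.1907]
start [ 0.4704 -0.2358]
turn [-0.1 -0.   0.1] d [ 0.005  0.004 -0.058]
[0.004, 0.004, 0.058, -0.1, -0.0, 0.1, 0.025]
```

Request:
{"op": "apply_moves", "data": {
  "deltas": [0.005,0.0045,0.02,0,0,0,0.025,0,0,0.04,0,0,0,0.025,0,0,0,0,0,0,0.025,0,0,0,0,0,0,0.025]
}}

```text
t: 28.3
tool_pos: [0.5807, -0.1612, 0.1488]
orientation: [-2.423, -1.996, 0.003]
ft_force: [0.5, -0.6, 0.8]
grip_width: 0.0335
grasp_force: 40.0
```

Request:
{"op": "apply_moves", "data": {
  "deltas": [0,0,0.02,0,0,0,0.025,0,0,0.01,0,0,0,0.025,0,0,0.01,0,0,0,0.025,0,0,0.01,0,0,0,0.025,0,0,0.01,0,0,0,0.025,0,0,0.01,0,0,0,0.025,0,0,0.004,0,0,0,0.025,0,0,0,0,0,0,0.025]
}}

```text
t: 29.1
tool_pos: [0.5849, -0.1632, 0.0762]
orientation: [2.423, 1.992, 0.006]
ft_force: [8.5, -1.0, -0.8]
grip_width: 0.0332
grasp_force: 43.8
```

Request:
{"op": "apply_moves", "data": {
  "deltas": [0,0,0.002,0,0,0,0.025,0,0,0,0,0,0,0.025,0,0,0,0,0,0,0.045,0,0,0,0,0,0,0.06,0,0,0,0,0,0,0.085,0,0,-0.03,0,0,0,0.085,0,0,-0.05,0,0,0,0.085,0,0,-0.03,0,0,0,0.085]
}}

```text
t: 29.9
tool_pos: [0.582, -0.1628, 0.1861]
orientation: [2.426, 1.995, 0.001]
ft_force: [0.6, -0.3, 0.1]
grip_width: 0.0853
grasp_force: 0.0
```

Run:
```python
from h import *
st();cap(.58,-.161,.127);plan((.425,.3335,.155),HX(-.1935),13,.085)
```

```text
{'t': 29.9, 'tool_pos': [0.582, -0.1628, 0.1861], 'orientation': [2.4255, 1.995, 0.0007], 'ft_force': [0.5769, -0.2927, 0.1089], 'grip_width': 0.0853, 'grasp_force': 0.0, 'qpos': [-0.3139, 0.1411, 1.7797, -0.0002, 1.2197, -0.1197]}
cap n 1928 circle [ 0.5821 -0.1557] 0.0242 z 0.1266
turn [ 0.6  0.1 -0. ] d [-0.16   0.497 -0.037]
[0.035, -0.019, 0.003, 0.0, 0.0, -0.0, 0.085]
[0.035, -0.019, 0.003, 0.0, 0.0, -0.0, 0.085]
[0.035, -0.019, 0.003, 0.0, 0.0, -0.0, 0.085]
[0.035, -0.019, 0.003, 0.0, 0.0, -0.0, 0.085]
[0.035, -0.019, 0.003, 0.0, 0.0, -0.0, 0.085]
[0.035, -0.019, 0.003, 0.0, 0.0, -0.0, 0.085]
[0.035, -0.019, 0.003, 0.0, 0.0, -0.0, 0.085]
[0.035, -0.019, 0.003, 0.0, 0.0, -0.0, 0.085]
[0.035, -0.019, 0.003, 0.0, 0.0, -0.0, 0.085]
[0.035, -0.019, 0.003, 0.0, 0.0, -0.0, 0.085]
[0.035, -0.019, 0.003, 0.0, 0.0, -0.0, 0.085]
[0.035, -0.019, 0.003, 0.0, 0.0, -0.0, 0.085]
[0.035, -0.019, 0.003, 0.0, 0.0, -0.0, 0.085]
```

Yellow is seated, with its cap top at 0.1266. Next is the violet tube.

Request:
{"op": "apply_moves", "data": {
  "deltas": [0.035,-0.019,0,0,0,0,0.085,0.035,-0.019,0,0,0,0,0.085,0.035,-0.019,0,0,0,0,0.085,0.035,-0.019,0,0,0,0,0.085,0.035,-0.019,0,0,0,0,0.085,0.035,-0.019,0,0,0,0,0.085,0.035,-0.019,0,0,0,0,0.085,0.035,-0.019,0,0,0,0,0.085]
}}

```text
t: 30.75
tool_pos: [0.485, 0.1425, 0.1828]
orientation: [-2.426, -1.995, 0.003]
ft_force: [0.7, -0.1, 0.4]
grip_width: 0.0853
grasp_force: 0.0
```

Request:
{"op": "apply_moves", "data": {
  "deltas": [0.035,-0.019,0,0,0,0,0.085,0.035,-0.019,0.005,0,0,0,0.085,0.035,-0.019,0.008,0,0,0,0.085,0.035,-0.019,0.01,0,0,0,0.085,0.035,-0.019,0.01,0,0,0,0.085,0,0,0,0,0,0,0.085,0,0,0,0,0,0,0.085]
}}

```text
t: 31.45
tool_pos: [0.4259, 0.3313, 0.1494]
orientation: [2.424, 1.998, -0.004]
ft_force: [0.2, -1.4, -0.4]
grip_width: 0.0852
grasp_force: 0.0
```

Run:
```python
from h import *
st();c=cap(.425,.3335,.107);plan((*c,.0485),HX(-.1935),1,.085)
```

```text
{'t': 31.45, 'tool_pos': [0.4259, 0.3313, 0.1494], 'orientation': [2.4236, 1.9983, -0.0044], 'ft_force': [0.1577, -1.3686, -0.3729], 'grip_width': 0.0852, 'grasp_force': 0.0, 'qpos': [0.6154, 0.0502, 1.9491, -0.0007, 1.1451, 0.8074]}
cap n 2205 circle [0.426  0.3337] 0.0185 z 0.1066
turn [-0.   0.1  0. ] d [-0.001  0.003 -0.101]
[0.003, -0.001, 0.101, -0.0, 0.1, 0.0, 0.085]
```

Request:
{"op": "apply_moves", "data": {
  "deltas": [0.003,-0.001,0.02,0,0,0,0.085,0,0,0.03,0,0,0,0.085,0,0,0.03,0,0,0,0.085,0,0,0.021,0,0,0,0.085,0,0,0,0,0,0,0.025,0,0,0,0,0,0,0.025,0,0,0,0,0,0,0.025,0,0,0,0,0,0,0.025]
}}

```text
t: 32.3
tool_pos: [0.4283, 0.3355, 0.0519]
orientation: [-2.427, -1.995, -0.006]
ft_force: [-0.3, -0.4, 2.1]
grip_width: 0.0331
grasp_force: 39.5
```

Request:
{"op": "apply_moves", "data": {
  "deltas": [0,0,0,0,0,0,0.025,0,0,-0.02,0,0,0,0.025,0,0,-0.05,0,0,0,0.025,0,0,-0.05,0,0,0,0.025,0,0,-0.04,0,0,0,0.025,0,0,0,0,0,0,0.025,0,0,0,0,0,0,0.025]
}}

```text
t: 33.0
tool_pos: [0.4276, 0.3353, 0.2117]
orientation: [2.426, 1.996, 0.007]
ft_force: [-0.3, 0.3, -0.8]
grip_width: 0.0335
grasp_force: 40.0
```

Run:
```python
from h import *
st();plan((.5725,-.2085,.205),HX(-.1935),15,.025)
```

```text
{'t': 33.0, 'tool_pos': [0.4276, 0.3353, 0.2117], 'orientation': [2.4258, 1.9957, 0.0065], 'ft_force': [-0.2832, 0.2811, -0.844], 'grip_width': 0.0335, 'grasp_force': 39.971, 'qpos': [0.6192, 0.0054, 1.877, -0.0001, 1.255, 0.8132]}
turn [ 0.2 -0.2 -0. ] d [ 0.145 -0.544 -0.007]
[-0.034, 0.016, 0.0, 0.0, -0.0, -0.0, 0.025]
[-0.034, 0.016, 0.0, 0.0, -0.0, -0.0, 0.025]
[-0.034, 0.016, 0.0, 0.0, -0.0, -0.0, 0.025]
[-0.034, 0.016, 0.0, 0.0, -0.0, -0.0, 0.025]
[-0.034, 0.016, 0.0, 0.0, -0.0, -0.0, 0.025]
[-0.034, 0.016, 0.0, 0.0, -0.0, -0.0, 0.025]
[-0.034, 0.016, 0.0, 0.0, -0.0, -0.0, 0.025]
[-0.034, 0.016, 0.0, 0.0, -0.0, -0.0, 0.025]
[-0.034, 0.016, 0.0, 0.0, -0.0, -0.0, 0.025]
[-0.034, 0.016, 0.0, 0.0, -0.0, -0.0, 0.025]
[-0.034, 0.016, 0.0, 0.0, -0.0, -0.0, 0.025]
[-0.034, 0.016, 0.0, 0.0, -0.0, -0.0, 0.025]
[-0.034, 0.016, 0.0, 0.0, -0.0, -0.0, 0.025]
[-0.034, 0.016, 0.0, 0.0, -0.0, -0.0, 0.025]
[-0.034, 0.016, 0.0, 0.0, -0.0, -0.0, 0.025]
```

Request:
{"op": "apply_moves", "data": {
  "deltas": [-0.034,0.016,0,0,0,0,0.025,-0.034,0.016,0,0,0,0,0.025,-0.034,0.016,0,0,0,0,0.025,-0.034,0.016,0,0,0,0,0.025,-0.034,0.016,0,0,0,0,0.025,-0.034,0.016,0,0,0,0,0.025,-0.034,0.016,0,0,0,0,0.025,-0.034,0.016,0,0,0,0,0.025]
}}

```text
t: 33.8
tool_pos: [0.4984, 0.0415, 0.2072]
orientation: [-2.424, -1.994, 0.005]
ft_force: [1.4, 0.4, -0.8]
grip_width: 0.0335
grasp_force: 40.0
```

Request:
{"op": "apply_moves", "data": {
  "deltas": [-0.037,0.017,0,0,0,0,0.025,-0.037,0.017,0,0,0,0,0.025,-0.037,0.017,0,0,0,0,0.025,-0.037,0.017,0,0,0,0,0.025,-0.037,0.017,0,0,0,0,0.025,-0.037,0.017,0,0,0,0,0.025,-0.02,0.014,0,0,0,0,0.025,0,0,0,0,0,0,0.025]
}}

```text
t: 34.6
tool_pos: [0.5662, -0.2194, 0.2067]
orientation: [-2.427, -1.99, 0.004]
ft_force: [-0.7, 0.6, -0.4]
grip_width: 0.0332
grasp_force: 40.0
```

Request:
{"op": "apply_moves", "data": {
  "deltas": [0,0,0,0,0,0,0.025,0,0,0,0,0,0,0.025]
}}

```text
t: 34.8
tool_pos: [0.5659, -0.2155, 0.2081]
orientation: [-2.423, -1.995, 0.002]
ft_force: [1.2, 0.1, -0.3]
grip_width: 0.0336
grasp_force: 40.0
```

Run:
```python
from h import *
st();s=read_state();f=grab("wrist");hand(f,130,165,s,.0519);p=dots(f,"obyv")
w=H(p[:2],p[2],.036,-.072);plan((*w,.15),HX(p[2]),1,.025)
```

```text
{'t': 34.8, 'tool_pos': [0.5659, -0.2155, 0.2081], 'orientation': [-2.4234, -1.9946, 0.0016], 'ft_force': [1.2181, 0.0959, -0.3083], 'grip_width': 0.0336, 'grasp_force': 39.9766, 'qpos': [-0.4052, 0.1319, 1.7488, 0.0004, 1.2638, -0.2118]}
held cap [ 0.5657 -0.2159] r 0.0203 n 5926 top 0.263 off [-0.0002 -0.0005]
{'Db': (np.int64(221), np.int64(63)), 'Dy': (np.int64(226), np.int64(119)), 'Dv': (np.int64(230), np.int64(170))}
Db [221.4  62.9   0.    0. ] [ 0.4977 -0.0964]
Dy [225.9 118.9   0.    0. ] [ 0.4884 -0.1435]
Dv [229.9 170.3   0.    0. ] [ 0.4791 -0.1907]
heater [ 0.55   -0.1312 -0.1943] res mm [ 0. -0. -0. -0.  0.  0.]
o well [ 0.5992 -0.0675] key [ 0.507  -0.0493]
b well [ 0.5899 -0.1146] key [ 0.4977 -0.0964]
y well [ 0.5807 -0.1617] key [ 0.4884 -0.1435]
v well [ 0.5714 -0.2088] key [ 0.4792 -0.1906]
start [ 0.4703 -0.2357]
turn [-0.1 -0.   0.1] d [ 0.005  0.007 -0.059]
[0.007, 0.004, 0.059, -0.1, -0.0, 0.1, 0.025]
```

Request:
{"op": "apply_moves", "data": {
  "deltas": [0.0075,0.004,0.02,0,0,0,0.025,0,0,0.04,0,0,0,0.025,0,0,0,0,0,0,0.025,0,0,0,0,0,0,0.025]
}}

```text
t: 35.25
tool_pos: [0.5712, -0.2089, 0.149]
orientation: [-2.423, -1.996, 0.002]
ft_force: [-0.1, 0.2, 0.3]
grip_width: 0.0337
grasp_force: 40.0
```

Request:
{"op": "apply_moves", "data": {
  "deltas": [0,0,0.02,0,0,0,0.025,0,0,0.01,0,0,0,0.025,0,0,0.01,0,0,0,0.025,0,0,0.01,0,0,0,0.025,0,0,0.01,0,0,0,0.025,0,0,0.01,0,0,0,0.025,0,0,0.004,0,0,0,0.025,0,0,0,0,0,0,0.025]
}}

```text
t: 36.05
tool_pos: [0.5819, -0.213, 0.085]
orientation: [2.413, 1.984, 0.018]
ft_force: [5.8, 0.4, 15.9]
grip_width: 0.0332
grasp_force: 61.5
```

Request:
{"op": "apply_moves", "data": {
  "deltas": [0,0,0.002,0,0,0,0.025,0,0,0,0,0,0,0.025,0,0,0,0,0,0,0.045,0,0,0,0,0,0,0.06,0,0,0,0,0,0,0.085,0,0,-0.03,0,0,0,0.085,0,0,-0.05,0,0,0,0.085,0,0,-0.03,0,0,0,0.085]
}}

```text
t: 36.85
tool_pos: [0.5727, -0.2104, 0.1857]
orientation: [2.426, 1.995, 0.001]
ft_force: [0.3, 0.2, -0.1]
grip_width: 0.0854
grasp_force: 0.0
```

Run:
```python
from h import *
st();cap(.5714,-.2088,.127,.022);plan((.507,-.0493,.15),HX(-.194),6,0)
f2=grab("scene");cv2.imwrite("pics/s9.png",cv2.resize(f2["color"][80:260,250:490,::-1],None,fx=3,fy=3))
```

```text
{'t': 36.85, 'tool_pos': [0.5727, -0.2104, 0.1857], 'orientation': [2.4258, 1.9951, 0.0006], 'ft_force': [0.327, 0.1833, -0.1282], 'grip_width': 0.0854, 'grasp_force': 0.0, 'qpos': [-0.3929, 0.1523, 1.7675, -0.0, 1.2209, -0.1987]}
cap n 1930 circle [ 0.5713 -0.2084] 0.0185 z 0.1266
turn [ 0.5  0.1 -0. ] d [-0.069  0.162 -0.042]
[0.024, -0.017, 0.007, 0.1, 0.0, -0.0, 0]
[0.024, -0.017, 0.007, 0.1, 0.0, -0.0, 0]
[0.024, -0.016, 0.007, 0.1, 0.0, -0.0, 0]
[0.024, -0.016, 0.007, 0.1, 0.0, -0.0, 0]
[0.024, -0.016, 0.007, 0.1, 0.0, -0.0, 0]
[0.024, -0.016, 0.007, 0.1, 0.0, -0.0, 0]
```

View pics/s9.png

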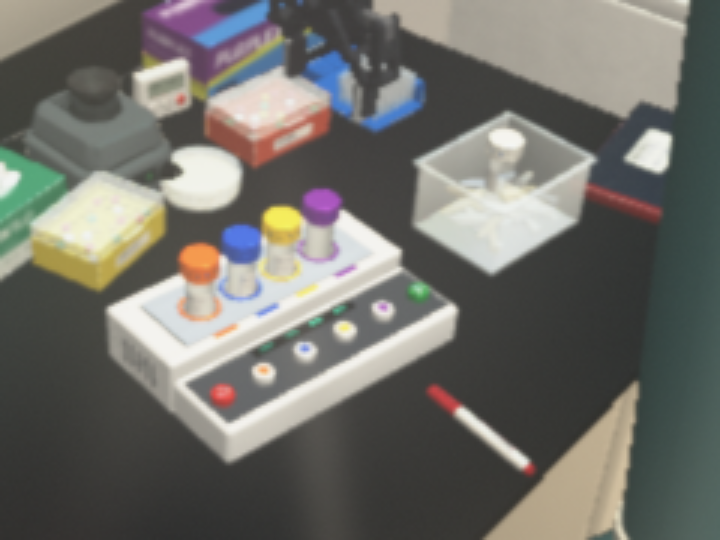

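The scene view shows all four tubes upright and level in matching wells, with caps at (199,264), (241,243), (282,225) and (321,207). The spent tube is in the tub. Next are the keys, starting with orange.

Request:
{"op": "apply_moves", "data": {
  "deltas": [0.024,-0.016,0.005,0,0,0,0,0.024,-0.016,0.005,0,0,0,0,0.024,-0.016,0.005,0,0,0,0,0.024,-0.016,0.005,0,0,0,0,0.024,-0.016,0.005,0,0,0,0,0.024,-0.016,0.005,0,0,0,0,0,0,0,0,0,0,0,0,0,0,0,0,0,0],
  "squeeze": 40
}}

```text
t: 37.75
tool_pos: [0.5048, -0.05, 0.1522]
orientation: [-2.424, -1.997, 0.003]
ft_force: [0.0, -0.5, -0.3]
grip_width: -0.0001
grasp_force: 0.0
```

Run:
```python
from h import *
st();f=grab("wrist");p=dots(f,"oby");plan((*H(p[:2],p[2],-.058,.072),.15),HX(p[2]),1,0)
g=grab("top");b=[blobs(g,(305,195,320,214),170,6)[0],blobs(g,(376,204,392,222),45,85)[0]];print([ray(g,*x[0],.055).round(4) for x in b])
```

```text
{'t': 37.75, 'tool_pos': [0.5048, -0.05, 0.1522], 'orientation': [-2.4236, -1.9966, 0.0029], 'ft_force': [0.014, -0.5231, -0.3012], 'grip_width': -0.0001, 'grasp_force': 0.0, 'qpos': [-0.1475, -0.0154, 2.0104, -0.0005, 1.1489, 0.0453]}
{}
heater [ 0.55 -0.13 -0.19] res mm []
o well [ 0.5989 -0.0661] key [ 0.5066 -0.0483]
b well [ 0.5899 -0.1132] key [ 0.4976 -0.0955]
y well [ 0.5808 -0.1604] key [ 0.4885 -0.1426]
v well [ 0.5718 -0.2075] key [ 0.4794 -0.1898]
start [ 0.4708 -0.2349]
turn [-0.1  0.  -0.2] d [ 0.001  0.002 -0.003]
[0.002, 0.001, 0.003, -0.1, 0.0, -0.2, 0]
[array([ 0.5157, -0.005 ,  0.055 ]), array([ 0.47  , -0.2351,  0.055 ])]
```

Request:
{"op": "apply_moves", "data": {
  "deltas": [0.001,0.002,0.03,0,0,0,0,0,0,0.05,0,0,0,0,0,0,0.03,0,0,0,0,0,0,0.013,0,0,0,0,0,0,0.005,0,0,0,0,0,0,0.004,0,0,0,0,0,0,0,0,0,0,0,0,0,0,0,0,0,0]
}}

```text
t: 38.65
tool_pos: [0.5096, -0.0502, 0.0233]
orientation: [2.425, 1.994, 0.003]
ft_force: [-1.6, -0.8, 1.9]
grip_width: -0.0002
grasp_force: 1.1
```

Request:
{"op": "apply_moves", "data": {
  "deltas": [0,0,0.003,0,0,0,0,0,0,0.001,0,0,0,0,0,0,0,0,0,0,0,0,0,0,0,0,0,0]
}}

```text
t: 39.05
tool_pos: [0.51, -0.0502, 0.0203]
orientation: [2.424, 1.994, 0.003]
ft_force: [-5.2, -0.8, 13.4]
grip_width: -0.0002
grasp_force: 6.8
```

Request:
{"op": "apply_moves", "data": {
  "deltas": [0,0,-0.025,0,0,0,0,-0.024,-0.001,0,0,0,0,0,-0.024,-0.001,0,0,0,0,0,0,0,0.014,0,0,0,0,0,0,0.006,0,0,0,0,0,0,0.005,0,0,0,0,0,0,0,0,0,0,0,0,0,0,0,0,0,0]
}}

```text
t: 39.85
tool_pos: [0.4971, -0.0966, 0.0201]
orientation: [2.425, 1.997, -0.003]
ft_force: [-10.3, -2.4, 23.8]
grip_width: 0.0001
grasp_force: 11.7
```

Request:
{"op": "apply_moves", "data": {
  "deltas": [0,0,-0.025,0,0,0,0,-0.024,0,0,0,0,0,0,-0.024,0,0,0,0,0,0,0,0,0.014,0,0,0,0,0,0,0.006,0,0,0,0,0,0,0.004,0,0,0,0,0,0,0,0,0,0,0,0,0,0,0,0,0,0]
}}

```text
t: 40.65
tool_pos: [0.4872, -0.1429, 0.0202]
orientation: [-2.424, -1.997, 0.003]
ft_force: [-7.9, -1.4, 21.0]
grip_width: 0.0001
grasp_force: 10.2
```

Request:
{"op": "apply_moves", "data": {
  "deltas": [0,0,-0.025,0,0,0,0,-0.024,0.001,0,0,0,0,0,-0.024,0,0,0,0,0,0,0,0,0.014,0,0,0,0,0,0,0.006,0,0,0,0,0,0,0.004,0,0,0,0,0,0,0,0,0,0,0,0,0,0,0,0,0,0]
}}

```text
t: 41.45
tool_pos: [0.4785, -0.1897, 0.0203]
orientation: [-2.423, -1.996, 0.003]
ft_force: [-6.3, -0.4, 15.9]
grip_width: -0.0
grasp_force: 7.7
```

Request:
{"op": "apply_moves", "data": {
  "deltas": [0,0,-0.025,0,0,0,0,-0.0235,0.001,0,0,0,0,0,-0.0235,0,0,0,0,0,0,0,0,0.014,0,0,0,0,0,0,0.006,0,0,0,0,0,0,0.005,0,0,0,0,0,0,0,0,0,0,0,0,0,0,0,0,0,0]
}}

```text
t: 42.25
tool_pos: [0.4702, -0.2357, 0.0203]
orientation: [-2.422, -1.995, 0.003]
ft_force: [-6.6, 1.3, 15.5]
grip_width: 0.0002
grasp_force: 7.7
```

Request:
{"op": "apply_moves", "data": {
  "deltas": [0,0,-0.03,0,0,0,0,0,0,-0.05,0,0,0,0,0,0,-0.05,0,0,0,0,-0.03,-0.02,-0.03,0,0,0,0,-0.03,0,0,0,0,0,0,0,0,0,0,0,0,0,0,0,0,0,0,0,0]
}}

```text
t: 42.95
tool_pos: [0.4395, -0.2908, 0.1781]
orientation: [-2.424, -1.993, -0.0]
ft_force: [-0.3, -0.2, -0.2]
grip_width: 0.0004
grasp_force: 0.0
```

Run:
```python
from h import *
st();f=grab("top")
for n,r,lo,hi,z in[("red",(300,190,325,220),170,6,.055),("green",(372,200,396,226),45,85,.055),("jar",(224,198,246,218),170,4,.043)]:
    b=blobs(f,r,lo,hi)[:1];print(n,[ray(f,*x[0],z).round(4) for x in b])
f2=grab("scene");cv2.imwrite("pics/s10.png",cv2.resize(f2["color"][80:340,150:490,::-1],None,fx=2,fy=2))
```

```text
{'t': 42.95, 'tool_pos': [0.4395, -0.2908, 0.1781], 'orientation': [-2.4243, -1.993, -0.0002], 'ft_force': [-0.2673, -0.211, -0.2325], 'grip_width': 0.0004, 'grasp_force': 0.0, 'qpos': [-0.6325, 0.0022, 1.9433, 0.001, 1.1992, -0.4382]}
red [array([ 0.5157, -0.005 ,  0.055 ])]
green [array([ 0.4699, -0.2353,  0.055 ])]
jar [array([0.5071, 0.2746, 0.043 ])]
```

View pics/s10.png

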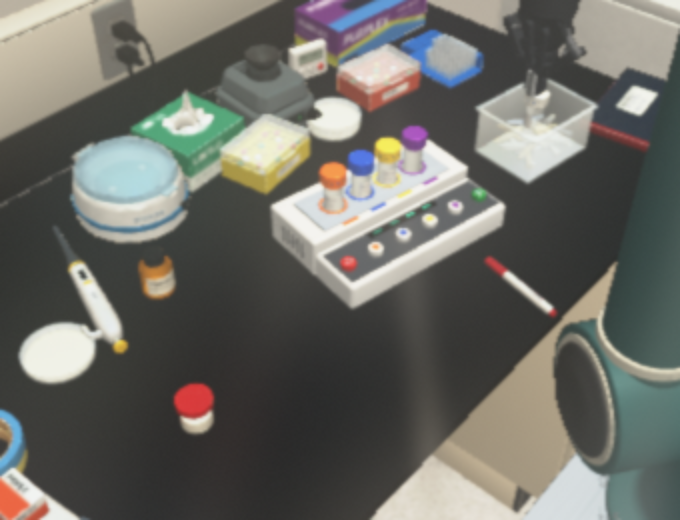

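The final view shows the four tubes seated at (333,185), (361,172), (388,160) and (413,148). The spent tube is in the tub at (540,105), and the jar is unmoved at (194,408).

```bash
python3 -c "
from station import job_done
print(job_done())"
```

```text
the job is handed in; nothing more can be done
None
```

I handed the job in: power key pressed, spent tube in the discard tub, all four sample tubes fully down in their matching wells, and the orange, blue, yellow, violet and start keys each pressed right down in that order, all by 43 s; no verdict came back.

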